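Load the water samples into the bottle shaker

ROBOT

A 6-joint arm with a two-finger parallel gripper is mounted at the origin on the work surface. World frame = base frame: x ahead of the robot, y to its left, z up, the work surface at z = 0. Lengths are in mm, angles in rad, forces in N, time in s.
With the tool pointing down it reaches from about 250 to 850 mm from the base axis. Payload 12.5 kg.
Tool frame: the origin (TCP) lies at the very end of the fingers, on their centre line; the grasp point (between the pads) lies 19 mm behind it; z points along the fingers, y is the line along which they close (so a half turn about z gives the same grasp; the last joint's range is limited). The gripper opens to 93 mm and grips with 3 to 60 N. Pads are 15 mm wide; open, the fingers measure 128 mm over their backs; the gripper's body (75 mm by 188 mm) begins 65 mm behind the grasp point.
Start: joints at [1.089, 0.351, 1.652, -0, 1.139, -0.085], TCP at [212.526, 507.264, 193.433] pointing down, gripper open.
Joint ranges: [-2.75, 2.75], [-0.79, 2.1], [0.01, 2.65], [-1.57, 4.71], [0.07, 3.14], [-2.87, 2.87]. Speed limits (rad/s): [2.22, 2.22, 2.79, 3.14, 3.14, 3.14].

INTERFACE

Orientations are given as [roll, pitch, yaw] about the fixed x, y, z axes, in that order (R = Rz(yaw) Ry(pitch) Rx(roll)).
In Python, from rig import robot gives the robot as it stands.
- The arm moves only by the tool apply_moves, never from a script. Its argument "plan" is a list of rows, each an object of numbers: "claw": the finger opening in mm, from 0 to 93; "dx", "dy", "dz": the shift along the tool's x, y, z in mm; "turn": the turn about the tool's z in rad. A call has exactly 8 rows; each row shifts and turns the commanded pose from where the row before left it, along the tool's axes as they then stand; what a row does not reach is not made up. A row lasts 1/8 s, in which the tool goes at most 62.5 mm and 10.7 degrees, less where a joint would pass 70% of its speed; a pose out of reach is approached as far as the arm can. A call is refused whole if a number of a shift passes 62.5 or a number of a turn 0.188, either way. A call with a gripper value outside its range is refused whole. The fingers move at their own pace and stop on an object; the grip force is fixed at half the most. Time passes only in rows, so rows that do not move let the fingers close, or fill a call up. It gives the time, the measured TCP pose, the force, the opening and the grip force at its end, in the units of the state.
- robot.get_state(): the state, without advancing time (a new reading comes with each control period).
- robot.capture(name): name is "side" or "top"; returns the picture (400x640x3 uint8, red, green, blue); there is no depth.
- robot.calibration(name): a dict with "vfov" (degrees; the focal length in pixels is half the picture's height over the tangent of half this angle, whatever the lens; pixels are square), "cx", "cy" (the principal point, pixels), "R" (3x3) and "t" (3): a world point X has camera coordinates R X + t. Camera axes: x right, y down, z forward; pixel columns grow to the right and rows downward; lengths in mm; the calibration is good to about 2 mm. A picture is of the moment at which its call begins. calibration takes no time and is no camera call.
- robot.hand_in(): hands the job in; it is judged then, once.
Trained networks look in the newest picture that a camera, given by its name, has taken for a name from the list of things; names that differ only in an ending like _2 or _b are one class to them, and where a whole thing is asked for, a point or a joint stands for the part that bears it (a point fixed in the world has none). Each returns a list of dicts, best first, with "conf" (0 to 1); they miss things now and then, are a little off and sometimes report something else, mostly with a low value. They report only what shows in the picture. A call takes as long as a camera call.
- robot.boxes_of(thing, camera): "bbox" ([left, top, right, bottom] in pixels, round what is visible of it).
- robot.pinpoint(thing, camera): "at" ([column, row] in pixels: a listed point, or the origin of a listed thing).
The state is a dict: "clock": time; "qpos": joint angles; "qvel": joint speeds; "joint_torque": joint torques, N m; "tool_pos": TCP position; "ee_rot": TCP orientation; "force": force on the tool from outside, world axes, zero at the start; "torque": the same for the moment, N m; "width": opening from 0.0 (shut) to 1.0 (fully open); "gripper_force": force on a finger pad.
Only numpy, scipy, OpenCV 4.12 (cv2) and the standard library are available. Lean on these libraries where they do the work, as an engineer would, in place of code of your own. Each camera call takes 0.05 s, during which the arm holds its last target. There are 200 camera calls.

TASK

Load the water samples from the sample case into the bottle shaker: swing the case's hasp off its catch and fold the lid right back, thumb the gate's latch bar out of its catch and swing the hold-down gate well aside, and with both open stand every bottle upright in a place of its own in the shaker's rack. Then swing the gate shut over the caps until the latch bar has dropped into its catch, and shut the empty case again with its hasp swung fully home over the catch. Leave the other things on the bench where they are.

Things in the scene. Friction and masses are not known exactly. Their poses are not given: they have to be found in the camera images.
- case: Sample case, fixed: blue open tub, 200 mm front to back (its x), 260 wide (its y), 75 high, walls 12, floor 10 mm thick. Origin: centre of its underside; front = -x, roughly towards the robot. White lid, 35 mm deep, on the rim (top 110 mm above the bench). A hasp on the lid's front, 105 mm to the -y side of the middle, hangs over a steel catch on the tub and locks the lid.
- lid (a joint): Lid angle, rad: 0 shut, grows as the front edge swings up and back, stop at 1.8 (leaning a little back). Stiff hinge: the lid stays where it is left; moving it takes about 5 N at the handle. With the hasp on its catch it lifts no more than about 0.03.
- lid_hinge (a point): Middle of the lid's hinge line, along the rear top edge of the tub (along the case's y), 75 mm above the bench. This frame turns with the lid; its -x runs from the hinge to the lid's front edge, 200 mm away.
- lid_handle (a point): Middle of the lid's black round bar handle, 10 mm thick, 70 mm long along the case's y, held 45 mm out from the lid's front edge in the plane of the lid: shut, it is 45 mm in front of the case and 93 mm above the bench; with the lid upright it is on top. In the lid_hinge frame it is at x -245, y +20, z +18 mm.
- hasp (a joint): Hasp angle, rad: 0 hanging straight down flat over the catch, grows as its lower end swings out from the case and up (1.6 = level, straight out), stop at 2.4. Stiff hinge: stays where it is left; about 1 N at the tab moves it. It is clear of the catch from about 0.3. The catch stands 12 mm out from the tub, 66 mm above the bench.
- hasp_tab (a point): Middle of the hasp's steel pull tab: tongue 22 mm wide (y), 6 thick, sticking 38 mm out square from the lower end of the strap (24 wide, 56 long). Hasp hanging: it points out to the robot, 52 mm above the bench, 26 mm out from and 50 mm below the hasp's hinge pin. The pin runs along the case's y, 8 mm in front of the lid's front face, 102 mm above the bench (lid shut). Turns with the hasp.
- shaker: Bottle shaker, off, fixed: white base 300 (its x) by 210 mm; origin centre of its underside; navy platform 74 mm above the bench with three bottle places in a row along x, 58 mm square, 62 apart, rails 20 mm high. Over the row lies the steel hold-down gate, hinged at the far (+x) end: lower rail 170-178 mm up, just over the caps, top rail 196-206 mm up, 10 thick. Near end: catch post at x -130.
- gate (a joint): Gate angle, rad: 0 shut (lying along the row, over the caps), grows as the free (near) end swings to the shaker's +y side, stop at 1.75. Light friction: stays where it is left, under 0.5 N at the end moves it. The latch bar in its catch holds it shut. Bottles go in or out only with the gate swung aside.
- gate_hinge (a point): On the gate's vertical hinge axis, at the height of the top rail's middle (201 mm above the bench). The frame turns with the gate: its -x runs along the gate to the free end, 230 mm away. The top rail is bare from 15 to 135 mm from the hinge.
- latch (a joint): Gravity latch bar on the gate, rad: 0 down (it falls there by its own weight), grows as the nose at the gate's free end lifts, stop at 0.36. The nose clears the catch at about 0.2. The catch has a ramp on its +y side: when the gate is swung shut the nose rides up and drops in by itself.
- thumb_pad (a point): Middle of the upper face of the red thumb pad on the inner end of the latch bar: 26 mm along the gate, 20 across, 7 thick, 237 mm above the bench, 150 mm from the gate hinge axis. Pressed down it lifts the nose (pivot 55 mm nearer the free end: 15 mm is about 0.28 rad; under 1 N). It stands 23 mm clear above the narrower top rail, so it may be pinched by its sides, across the gate.
- place_1 (a point): Middle of the floor of bottle place 1 of the shaker's rack (1 nearest the gate's free end), 74 mm above the bench.
- place_2 (a point): Middle of the floor of bottle place 2 of the shaker's rack (1 nearest the gate's free end), 74 mm above the bench.
- place_3 (a point): Middle of the floor of bottle place 3 of the shaker's rack (1 nearest the gate's free end), 74 mm above the bench.
- bottle_1: Water sample bottle 1: white, 50 mm in diameter, 90 mm high, orange cap 35 mm in diameter and 22 mm high at the top; 80 to 170 g. Origin: centre of its underside, z up along it. Starts on the case's floor, 10 mm above the bench, cap wholly above the tub's rim. May be absent (one to three bottles are there).
- bottle_2: Water sample bottle 2: white, 50 mm in diameter, 90 mm high, orange cap 35 mm in diameter and 22 mm high at the top; 80 to 170 g. Origin: centre of its underside, z up along it. Starts on the case's floor, 10 mm above the bench, cap wholly above the tub's rim. May be absent (one to three bottles are there).
- bottle_3: Water sample bottle 3: white, 50 mm in diameter, 90 mm high, orange cap 35 mm in diameter and 22 mm high at the top; 80 to 170 g. Origin: centre of its underside, z up along it. Starts on the case's floor, 10 mm above the bench, cap wholly above the tub's rim. May be absent (one to three bottles are there).
- funnel: Bystander: clear filter funnel standing upside down, 92 mm wide at the foot, 95 mm high. Origin: centre of its underside. Leave it alone.
- dish_1: Bystander: small clear culture dish, 60 mm wide, 15 mm high. Origin: centre of its underside. Leave it alone.
- dish_2: Bystander: small clear culture dish, 60 mm wide, 15 mm high. Origin: centre of its underside. Leave it alone.
- tip_box: Bystander: blue pipette tip box, 85 by 120 by 63 mm. Origin: centre of its underside. Leave it alone.
- jug: Bystander: large white bottle with black lid, 120 mm wide, 208 mm high. Origin: centre of its underside. Leave it alone.
- filter_head: Bystander: dark steel filter holder, 48 mm wide, 24 mm high. Origin: centre of its underside. Leave it alone.
- ethanol: Bystander: small bottle with red cap, 56 mm wide, 150 mm high. Origin: centre of its underside. Leave it alone.

How it is judged:
By the outcome, as a careful person would: the job done as asked, in the order asked, and still so for the second after the job is handed in, with the robot touching nothing.
Of bottle_1, bottle_2, bottle_3 only 1 to 3 are there at a start; the rules pass over those that are not, and their reading is None.
At some moment in a run one of bottle_1, bottle_2, bottle_3 may be knocked a few centimetres aside while the robot is not near it.
Once in a run the grip may slacken for a moment while it holds something.
It also fails if it takes over 210 s, if anything falls off the work surface, if the arm or the gripper's body presses on something with over 40 N, if the wrist force passes 120 N, or if a joint passes its speed limit or range.

## Working session

There is one attempt and no reset: what is moved stays moved. The work goes in short steps, Python scripts to look and compute and a tool call to move; the robot and the scene stay as the last step left them, time stands still between calls to the robot, and variables do not carry over. Pictures are saved under pics/ and viewed, at most 14 in all, crops included, and the job is handed in when it is done.

Besides the shell and the picture viewer there is one more tool, called after "Request:" as name(argument=value, ...), one argument or row to a line, values as JSON. apply_moves: Moves the arm, as the interface text tells. Its arguments: {"type":"object","properties":{"plan":{"type":"array","items":{"type":"object","properties":{"claw":{"type":"number"},"dx":{"type":"number"},"dy":{"type":"number"},"dz":{"type":"number"},"turn":{"type":"number"}}}}},"required":["plan"]}

```bash
ls; mkdir -p pics
python3 - <<'E'
from rig import robot
import cv2
s=robot.get_state(); print(s)
for c in("side","top"):
    im=robot.capture(c); cv2.imwrite(f"pics/{c}0.png",im[:,:,::-1])
    k=robot.calibration(c); print(c,k)
    for n in["lid_hinge","lid_handle","hasp_tab","gate_hinge","thumb_pad","place_1","place_2","place_3","case","shaker","bottle_1","funnel","dish_1","tip_box","jug","filter_head","ethanol"]:
        print(n,[(round(d["conf"],2),[round(float(v)) for v in d["at"]]) for d in robot.pinpoint(n,c)[:3]])
E
```

```text
pics
{'clock': 0.0, 'qpos': array([ 1.08940526e+00,  3.51203539e-01,  1.65243436e+00, -6.61900977e-06,
        1.13908796e+00, -8.46135524e-02]), 'qvel': array([-0.00110087, -0.00057991,  0.00034821,  0.00123078, -0.0001942 ,
        0.00027759]), 'joint_torque': array([-2.49942634e-03, -4.97314274e+01, -2.85253018e+01,  6.98639592e-02,
        2.57056364e-02, -1.17613340e-04]), 'tool_pos': array([212.35747973, 506.94428829, 192.9154459 ]), 'ee_rot': array([-3.14046299e+00, -8.97831032e-05,  2.74481786e+00]), 'force': array([ 0.37666491,  0.07568632, -0.00433125]), 'torque': array([ 0.01520507, -0.02196846,  0.02453686]), 'gripper_force': 0.0, 'width': 1.0040645728045827}
side {'vfov': 51.7691220966581, 'cx': 317.60876451425077, 'cy': 196.90797703692527, 'R': array([[-0.95205636, -0.30522155,  0.02069985],
       [-0.22563106,  0.65487975, -0.72126495],
       [ 0.2065897 , -0.69135542, -0.6923499 ]]), 't': array([ 482.14313193,  225.66159316, 1466.77155464])}
lid_hinge [(0.96, [251, 246])]
lid_handle [(0.84, [320, 269]), (0.65, [379, 171]), (0.26, [283, 268])]
hasp_tab [(0.45, [325,
[... 925 characters left out ...]
't': array([  17.11629648,  546.93128883, 1465.67324698])}
lid_hinge []
lid_handle [(0.94, [259, 229])]
hasp_tab [(0.44, [173, 217]), (0.39, [294, 223])]
gate_hinge [(0.74, [405, 159])]
thumb_pad [(0.49, [409, 203])]
place_1 [(0.92, [398, 189]), (0.82, [400, 224]), (0.77, [404, 203])]
place_2 [(0.92, [398, 189]), (0.82, [400, 224]), (0.77, [404, 203])]
place_3 [(0.92, [398, 189]), (0.82, [400, 224]), (0.77, [404, 203])]
case [(0.83, [264, 188])]
shaker [(0.81, [396, 206])]
bottle_1 []
funnel [(0.89, [323, 224])]
dish_1 [(0.62, [438, 253]), (0.54, [316, 188])]
tip_box [(0.64, [460, 199])]
jug [(0.68, [174, 216])]
filter_head [(0.51, [194, 180])]
ethanol [(0.62, [467, 228]), (0.2, [295, 225])]
```

Run:
```python
import cv2
for c,(a,b,w,h) in {"side":(200,90,240,180),"top":(150,110,340,190)}.items():
    im=cv2.imread(f"pics/{c}0.png")[b:b+h,a:a+w]; f=800/w
    f=min(f,600/h); cv2.imwrite(f"pics/{c}0c.png",cv2.resize(im,None,fx=f,fy=f,interpolation=cv2.INTER_CUBIC)); print(c,f)
```

```text
side 3.3333333333333335
top 2.3529411764705883
```

View pics/side0c.png

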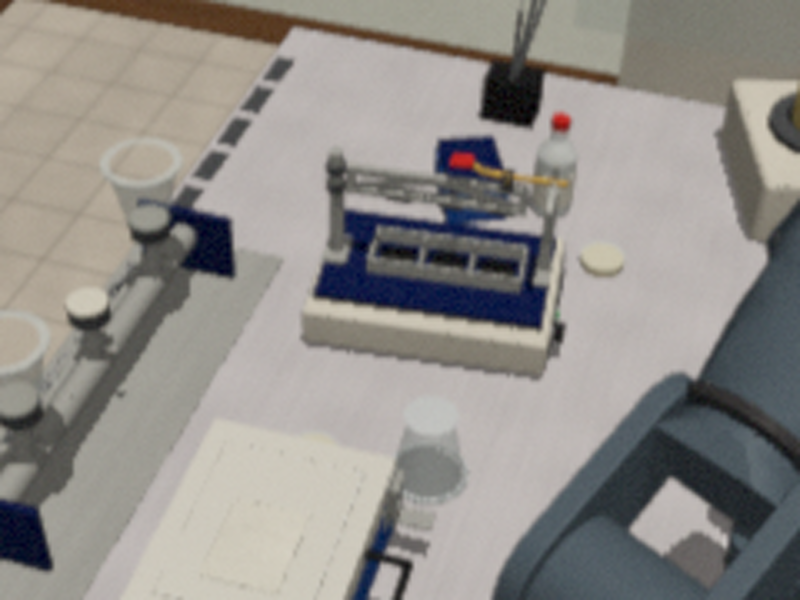

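View pics/top0c.png

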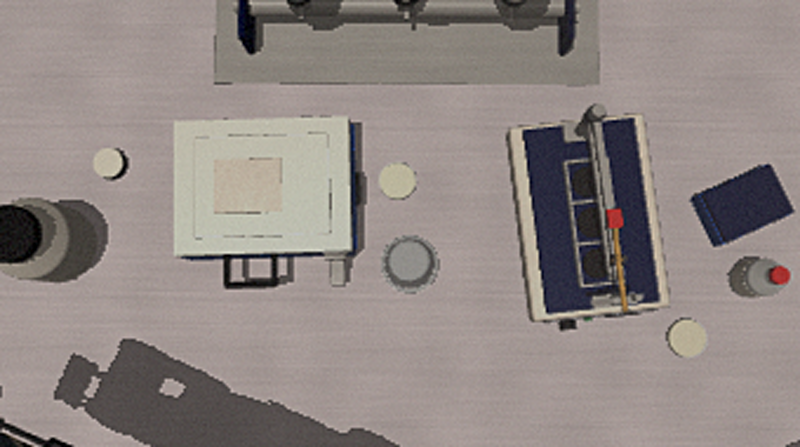

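The top view shows the case on the left: its lid corners in the crop are about (174,122), (350,118), (352,255) and (175,257), with the handle at (251,286) and the hasp tab at (338,275). The shaker is on the right, with the gate hinge at (596,110) and the red pad at (615,217). The funnel stands between them at (410,263), near the hasp.

```bash
cat > h.py <<'E'
import numpy as np, cv2
from scipy.optimize import least_squares
from rig import robot
def ray(c,p,z):
    k=robot.calibration(c); R=np.array(k["R"]);t=np.array(k["t"]); f=200/np.tan(np.radians(k["vfov"]/2))
    d=R.T@np.array([(p[0]-k["cx"])/f,(p[1]-k["cy"])/f,1]); o=-R.T@t
    return o+d*(z-o[2])/d[2]
def proj(c,X):
    k=robot.calibration(c); f=200/np.tan(np.radians(k["vfov"]/2))
    q=np.array(k["R"])@np.asarray(X,float)+k["t"]; return np.array([k["cx"]+f*q[0]/q[2],k["cy"]+f*q[1]/q[2]])
def W(pose,l):
    x,y,a=pose; c,s=np.cos(a),np.sin(a); return np.array([x+c*l[0]-s*l[1],y+s*l[0]+c*l[1],l[2]])
def fit(obs,g):
    F=lambda p:np.concatenate([proj(c,W(p,l))-uv for c,uv,l in obs])
    r=least_squares(F,g,loss="soft_l1",x_scale=[10,10,.1]); return r.x,F(r.x).reshape(-1,2).round(1)
E
python3 - <<'E'
from h import *
T=lambda u,v:np.array([150+u/2.353,110+v/2.353]); S=lambda u,v:np.array([200+u/3.3333,90+v/3.3333])
c=[("top",T(174,122),(100,130,110)),("top",T(350,118),(100,-130,110)),("top",T(352,251),(-100,-130,110)),("top",T(175,255),(-100,130,110)),("top",(259,229),(-145,20,93)),
("side",S(398,460),(-100,-130,110)),("side",S(217,422),(100,-130,110)),("side",(320,269),(-145,20,93)),("side",(251,246),(100,0,75))]
p,r=fit(c,(600,150,0)); print("case",p,r.tolist())
for n,l in dict(handle=(-145,20,93),tab=(-134,-105,52),pin=(-108,-105,102)).items(): print(n,W(p,l).round(1),proj("top",W(p,l)).round(),proj("side",W(p,l)).round())
for u,v in[(253,270)]: pass
print([ray("top",T(*q),74)[:2].round(1) for q in((510,128),(643,115),(668,304),(531,320))])
s=[("top",T(510,128),(150,105,74)),("top",T(643,115),(150,-105,74)),("top",T(668,304),(-150,-105,74)),("top",T(531,320),(-150,105,74)),
("side",S(545,375),(-150,105,0)),("side",S(305,338),(150,105,0)),("top",(398,189),(62,0,74)),("top",(404,203),(0,0,74)),]
p,r=fit(s,(600,-150,0)); print("shaker",p,r.tolist())
H=ray("top",(405,159),201);P=ray("top",(409.,203),237); print("hinge",H,"pad",P, "local", [np.array([[np.cos(p[2]),np.sin(p[2])],[-np.sin(p[2]),np.cos(p[2])]])@(q[:2]-p[:2]) for q in(H,P)])
for n,q in dict(jug=(174,216),fun=(323,224),dish1=(438,253),dish2=(316,188),tip=(460,199),eth=(467,228),fil=(194,180)).items(): print(n,ray("top",q,0)[:2].round())
for q in((568,160),(598,157),(578,285),(610,282)): print("rack corner",ray("top",T(*q),94).round())
E
```

```text
case [5.67662197e+02 2.27345063e+02 2.86249615e-02] [[0.2, -0.7], [-0.4, -0.8], [-0.3, -0.2], [-0.5, -0.1], [-2.3, 1.8], [0.2, -1.6], [0.2, -2.6], [0.1, -2.7], [0.9, 1.7]]
handle [422.1 243.2  93. ] [257. 231.] [320. 266.]
tab [436.7 118.6  52. ] [294. 227.] [327. 245.]
pin [462.7 119.3 102. ] [292. 219.] [320. 234.]
[array([ 661.5, -142.1]), array([ 682.4, -344.1]), array([ 396.8, -374.8]), array([ 372. , -171.3])]
shaker [ 5.25473019e+02 -2.60525113e+02  1.01056753e-01] [[-0.3, -0.7], [1.6, -0.8], [1.6, 2.9], [-0.0, 1.8], [0.3, 2.1], [0.2, 1.5], [0.5, -3.9], [-3.4, -0.6]]
hinge [ 654.89713345 -253.816219    201.        ] pad [ 507.03963501 -256.79271593  237.        ] local [array([129.44063252,  -6.38226399]), array([-17.96279669,   5.57300412])]
jug [478. 568.]
fun [451.  14.]
dish1 [ 348. -408.]
dish2 [586.  40.]
tip [ 547. -495.]
eth [ 440. -517.]
fil [614. 499.]
rack corner [ 609. -226.   94.]
rack corner [ 614. -271.   94.]
rack corner [ 424. -238.   94.]
rack corner [ 428. -285.   94.]
```

Run:
```python
import cv2,numpy as np
def crop(c,a,b,w,h,f): return cv2.resize(cv2.imread(f"pics/{c}0.png")[b:b+h,a:a+w],None,fx=f,fy=f,interpolation=cv2.INTER_CUBIC)
A=crop("top",360,150,76,100,6); B=crop("side",285,130,86,75,4)
im=np.zeros((600,800,3),np.uint8); im[:600,:456]=A; im[:300,456:800]=B
C=crop("side",250,205,86,75,4); im[300:,456:800]=C
cv2.imwrite("pics/z1.png",im)
```

```text
(no output)
```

View pics/z1.png

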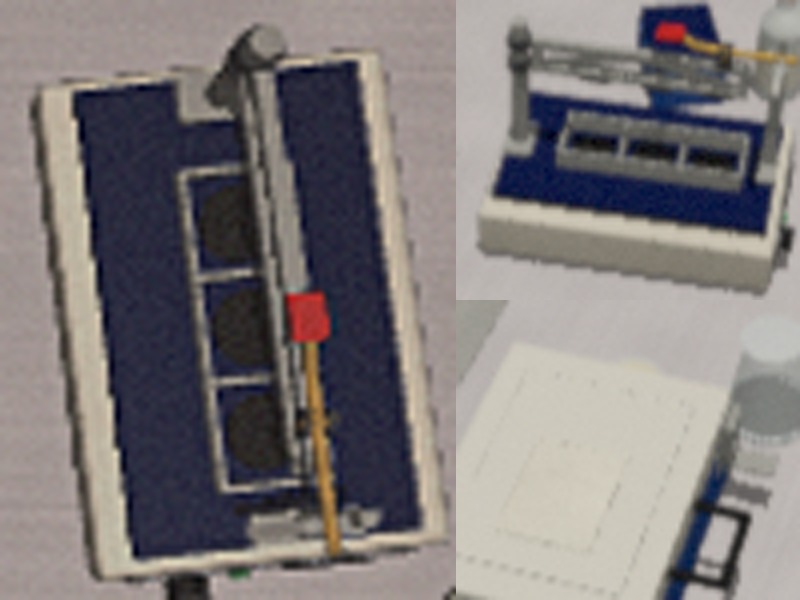

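Run:
```python
from h import *
T=lambda u,v:np.array([360+u/6,150+v/6]); S=lambda u,v:np.array([285+(u-456)/4,130+v/4])
pl=[ray("top",T(*q),74) for q in((75,95),(357,62),(418,525),(135,557))]
print(np.round(pl,1).tolist(),"ctr",np.mean(pl,0))
e=(pl[0]-pl[3])+(pl[1]-pl[2]); print("yaw x",np.arctan2(e[1],e[0])); e=(pl[0]-pl[1])+(pl[3]-pl[2]); print("yaw y",-np.arctan2(e[0],e[1]), [np.linalg.norm(pl[i]-pl[i-1]).round() for i in range(4)])
rk=[("top",T(180,172),(95,33,94)),("top",T(197,275),(31,33,94)),("top",T(208,380),(-31,33,94)),("top",T(222,492),(-95,33,94)),
("side",S(560,147),(95,33,94)),("side",S(742,165),(-95,33,94)),("side",S(573,113),(95,-33,94)),("side",S(750,130),(-95,-33,94))]
p,r=fit(rk,(520,-255,.1)); print("rack",p,r.tolist())
for n,q,z in(("pad",T(308,317),237),("ball",T(268,42),215),("tip",T(335,552),225)):
    X=ray("top",q,z); c,s=np.cos(p[2]),np.sin(p[2]); d=X[:2]-p[:2]; print(n,X.round(1),(c*d[0]+s*d[1]).round(1),(-s*d[0]+c*d[1]).round(1))
X=ray("side",S(671,33),237); print("pad side",X.round(1))
print(robot.get_state()["tool_pos"])
```

```text
[[656.4, -162.6, 74.0], [677.0, -330.6, 74.0], [402.6, -360.2, 74.0], [383.1, -195.2, 74.0]] ctr [ 529.7795425  -262.14451528   74.        ]
yaw x 0.11327104404343148
yaw y 0.12002305981050422 [np.float64(275.0), np.float64(169.0), np.float64(276.0), np.float64(166.0)]
rack [ 5.18943828e+02 -2.65276879e+02  1.26088789e-01] [[-0.2, -0.6], [-0.5, 0.2], [0.2, 0.3], [0.5, 0.0], [-0.4, -0.3], [0.5, 1.5], [-0.5, -1.6], [0.3, 0.1]]
pad [ 507.6 -264.1  237. ] -11.1 2.6
ball [ 658.5 -250.1  215. ] 140.4 -2.5
tip [ 385.7 -278.3  225. ] -133.8 3.8
pad side [ 507.3 -252.6  237. ]
[212.51337006 507.27005067 193.42506339]
```

Request:
apply_moves(
  plan=[
    {"turn":-0.142,"claw":45},
    {"turn":-0.142,"claw":45},
    {"turn":-0.142,"claw":45},
    {"dx":-26,"dy":-49,"claw":45},
    {"dx":-26,"dy":-49,"claw":45},
    {"dx":-26,"dy":-49,"claw":45},
    {"dx":-26,"dy":-49,"claw":45},
    {"dx":-26,"dy":-49,"claw":45},
  ],
)

```text
validation failed for argument at $.pl...
```

Request:
apply_moves(
  plan=[
    {"dx":-26,"dy":-49,"claw":45},
    {"dx":-26,"dy":-49,"claw":45},
    {"dx":-26,"dy":-49,"claw":45},
    {"dz":30,"claw":45},
    {"dz":20,"claw":45},
    {"claw":45},
    {"claw":45},
    {"claw":45},
  ],
)

```text
validation failed for argument at $.pl...
```

```bash
cat >> h.py <<'E'
def st():
    s=robot.get_state(); print("t",round(s["clock"],2),"pos",s["tool_pos"].round(1),"yaw",round(float(s["ee_rot"][2]),3),"F",s["force"].round(1),"w",round(s["width"]*93,1),"gf",round(float(s["gripper_force"]),1)); return s
def need(x,y,z,yaw=None):
    s=robot.get_state(); a=float(s["ee_rot"][2]); p=s["tool_pos"]; w=np.array([x,y,z])-p
    out=[]
    if yaw is not None:
        d=a-yaw; d=(d+np.pi)%(2*np.pi)-np.pi; out.append(("turn",round(d,3))); a=yaw
    print("need after turn: dx %.1f dy %.1f dz %.1f"%(np.cos(a)*w[0]+np.sin(a)*w[1],np.sin(a)*w[0]-np.cos(a)*w[1],-w[2]),out)
def grab(name,cam,crops=None,f=None):
    im=robot.capture(cam)[:,:,::-1]; a,b,w,h=crops or (0,0,640,400); f=f or min(800/w,600/h)
    o=cv2.resize(im[b:b+h,a:a+w],None,fx=f,fy=f,interpolation=cv2.INTER_CUBIC); cv2.imwrite(f"pics/{name}.png",o); return f
E
python3 - <<'E'
from h import *
st(); need(434,119,38)
print(grab("a1","side",(250,180,120,90)))
E
```

```text
t 1.8 pos [212.5 507.3 193.4] yaw 2.745 F [ 0.2 -0.8 -0.2] w 92.8 gf 0.0
need after turn: dx -354.3 dy -272.5 dz 155.4 []
6.666666666666667
```

View pics/a1.png

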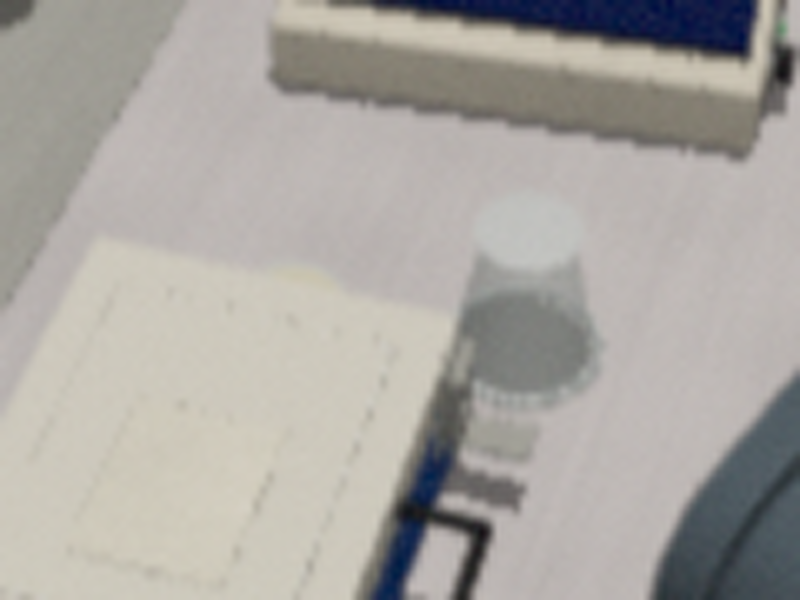

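The call was refused, probably because each row needs all five keys. The picture shows the hasp tab at crop (500,437), which is pixel (325,245.5), matching the prediction.

Request:
apply_moves(
  plan=[
    {"claw":45,"dx":0,"dy":0,"dz":0,"turn":-0.142},
    {"claw":45,"dx":0,"dy":0,"dz":0,"turn":-0.142},
    {"claw":45,"dx":0,"dy":0,"dz":0,"turn":-0.142},
    {"claw":45,"dx":-26,"dy":-49,"dz":0,"turn":0},
    {"claw":45,"dx":-26,"dy":-49,"dz":0,"turn":0},
    {"claw":45,"dx":-26,"dy":-49,"dz":0,"turn":0},
    {"claw":45,"dx":-26,"dy":-49,"dz":0,"turn":0},
    {"claw":45,"dx":-26,"dy":-49,"dz":0,"turn":0},
  ],
)

```text
clock: 2.85
tool_pos: [350.3, 264.6, 193.7]
ee_rot: [3.141, 0.001, -3.112]
force: [0.6, -0.5, 1.0]
width: 0.483
gripper_force: 0.0
```

Request:
apply_moves(
  plan=[
    {"claw":45,"dx":-26,"dy":-49,"dz":0,"turn":0},
    {"claw":45,"dx":-26,"dy":-49,"dz":0,"turn":0},
    {"claw":45,"dx":-26,"dy":-49,"dz":20,"turn":0},
    {"claw":45,"dx":0,"dy":0,"dz":40,"turn":0},
    {"claw":45,"dx":0,"dy":0,"dz":30,"turn":0},
    {"claw":45,"dx":0,"dy":0,"dz":0,"turn":0},
    {"claw":45,"dx":0,"dy":0,"dz":0,"turn":0},
    {"claw":45,"dx":0,"dy":0,"dz":0,"turn":0},
  ],
)

```text
clock: 3.85
tool_pos: [432.6, 121.8, 104.7]
ee_rot: [3.141, 0.002, -3.112]
force: [-0.8, -1.4, 0.5]
width: 0.485
gripper_force: 0.0
```

Run:
```python
from h import *
st(); need(434,119,38)
print([(round(d["conf"],2),np.round(d["at"],1)) for d in (robot.capture("side") is None or robot.pinpoint("hasp_tab","side"))][:3], proj("side",W((567.7,227.3,.0286),(-134,-105,52))))
```

```text
t 3.85 pos [432.6 121.8 104.7] yaw -3.112 F [-0.8 -1.4  0.5] w 45.1 gf 0.0
need after turn: dx -1.3 dy -2.8 dz 66.7 []
[(0.64, array([325.8, 247.6]))] [326.55335184 244.80195011]
```

Descend around the tab, and close.

Request:
apply_moves(
  plan=[
    {"claw":45,"dx":-1,"dy":-3,"dz":20,"turn":0},
    {"claw":45,"dx":0,"dy":0,"dz":25,"turn":0},
    {"claw":45,"dx":0,"dy":0,"dz":22,"turn":0},
    {"claw":45,"dx":0,"dy":0,"dz":0,"turn":0},
    {"claw":12,"dx":0,"dy":0,"dz":0,"turn":0},
    {"claw":12,"dx":0,"dy":0,"dz":0,"turn":0},
    {"claw":12,"dx":0,"dy":0,"dz":0,"turn":0},
    {"claw":12,"dx":0,"dy":0,"dz":0,"turn":0},
  ],
)

```text
clock: 4.95
tool_pos: [433.1, 118.6, 36.7]
ee_rot: [3.142, 0.001, -3.112]
force: [-0.5, 1.0, 0.8]
width: 0.142
gripper_force: 0.0
```

Run:
```python
from h import *
im=np.zeros((600,800,3),np.uint8)
for i,(c,x,y) in enumerate((("side",280,200),("top",250,170))):
    a=robot.capture(c)[y:y+80,x:x+100,::-1]; a=cv2.resize(a,None,fx=4,fy=4,interpolation=cv2.INTER_CUBIC); im[:320,i*400:i*400+400]=a
cv2.imwrite("pics/a2.png",im[:320]); st()
```

```text
t 5.05 pos [433.  118.5  36.6] yaw -3.112 F [0.2 0.1 0.1] w 12.5 gf 0.0
```

View pics/a2.png

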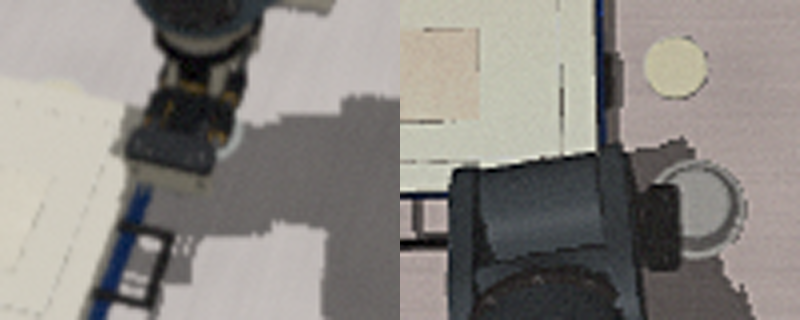

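Run:
```python
from h import *
p=(567.7,227.3,.0286)
for l in((-115,-94,52),(-115,-116,52),(-153,-94,52),(-153,-116,52),(-108,-117,102),(-108,-93,102)):
    s=proj("side",W(p,l)); t=proj("top",W(p,l)); print(l,W(p,l).round(),"side",s.round(1),"a1",((s-[250,180])*6.667).round(),"top",t.round(1),"top0c",((t-[150,110])*2.353).round())
```

```text
(-115, -94, 52) [455. 130.  52.] side [320.5 245.9] a1 [470. 439.] top [290.4 222. ] top0c [330. 263.]
(-115, -116, 52) [456. 108.  52.] side [322.2 241.2] a1 [481. 408.] top [296.5 221.8] top0c [345. 263.]
(-153, -94, 52) [417. 129.  52.] side [331.  248.4] a1 [540. 456.] top [290.5 232.6] top0c [331. 289.]
(-153, -116, 52) [418. 107.  52.] side [332.6 243.7] a1 [551. 425.] top [296.7 232.5] top0c [345. 288.]
(-108, -117, 102) [463. 107. 102.] side [320.7 231.2] a1 [471. 341.] top [295.8 219. ] top0c [343. 257.]
(-108, -93, 102) [462. 131. 102.] side [318.8 236.2] a1 [459. 375.] top [288.8 219.2] top0c [327. 257.]
```

Request:
apply_moves(
  plan=[
    {"claw":45,"dx":0,"dy":0,"dz":0,"turn":0},
    {"claw":45,"dx":0,"dy":0,"dz":0,"turn":0},
    {"claw":45,"dx":0,"dy":0,"dz":-30,"turn":0},
    {"claw":45,"dx":0,"dy":0,"dz":-60,"turn":0},
    {"claw":45,"dx":20,"dy":0,"dz":-60,"turn":0},
    {"claw":45,"dx":60,"dy":0,"dz":0,"turn":0},
    {"claw":45,"dx":60,"dy":0,"dz":0,"turn":0},
    {"claw":45,"dx":0,"dy":0,"dz":0,"turn":0},
  ],
)

```text
clock: 6.05
tool_pos: [290.4, 114.3, 185.7]
ee_rot: [3.142, 0.0, -3.111]
force: [2.1, 0.2, -0.2]
width: 0.486
gripper_force: 0.0
```

Run:
```python
from h import *
im=np.zeros((320,800,3),np.uint8)
for i,(c,x,y) in enumerate((("side",290,215),("top",265,195))):
    a=robot.capture(c)[y:y+50,x:x+62,::-1]; a=cv2.resize(a,(400,320),interpolation=cv2.INTER_CUBIC); im[:320,i*400:i*400+400]=a
    print([(round(d["conf"],2),np.round(d["at"],1)) for d in robot.pinpoint("hasp_tab",c)][:3])
    print([(round(d["conf"],2),np.round(d["bbox"],1)) for d in robot.boxes_of("hasp_tab",c)][:3])
cv2.imwrite("pics/a3.png",im[:320]); st()
```

```text
[(0.55, array([329.7, 245.6])), (0.5, array([252.5, 246.9]))]
[(0.56, array([318. , 236.3, 328. , 248.1]))]
[(0.57, array([293.8, 226.5])), (0.44, array([317.8, 187.2]))]
[(0.3, array([222.9, 156.9, 302.3, 233.4]))]
t 6.35 pos [294.  114.5 185.6] yaw -3.113 F [-0.5  0.4  0.2] w 45.0 gf 0.0
```

View pics/a3.png

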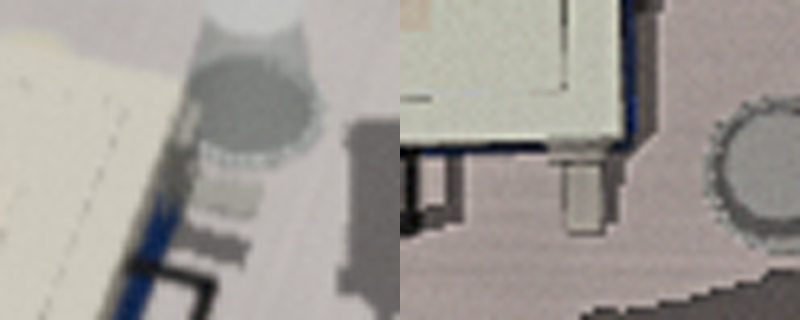

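The tab is where I predicted: its tip is at crop (585,232) in the top view and it sits at (230,197) in the side view. I'll retry with the grasp point exactly at tab height.

Request:
apply_moves(
  plan=[
    {"claw":45,"dx":-50,"dy":2,"dz":0,"turn":0},
    {"claw":45,"dx":-50,"dy":2,"dz":20,"turn":0},
    {"claw":45,"dx":-38,"dy":4,"dz":30,"turn":0},
    {"claw":45,"dx":0,"dy":0,"dz":50,"turn":0},
    {"claw":45,"dx":0,"dy":0,"dz":40,"turn":0},
    {"claw":45,"dx":0,"dy":0,"dz":13,"turn":0},
    {"claw":5,"dx":0,"dy":0,"dz":0,"turn":0},
    {"claw":5,"dx":0,"dy":0,"dz":0,"turn":0},
  ],
)

```text
clock: 7.35
tool_pos: [432.0, 126.6, 34.0]
ee_rot: [3.141, 0.002, -3.112]
force: [-0.4, 0.0, -0.3]
width: 0.316
gripper_force: 0.0
```

Request:
apply_moves(
  plan=[
    {"claw":5,"dx":0,"dy":0,"dz":0,"turn":0},
    {"claw":5,"dx":0,"dy":0,"dz":0,"turn":0},
    {"claw":5,"dx":0,"dy":0,"dz":0,"turn":0},
    {"claw":5,"dx":0,"dy":0,"dz":0,"turn":0},
    {"claw":5,"dx":0,"dy":0,"dz":0,"turn":0},
    {"claw":5,"dx":0,"dy":0,"dz":0,"turn":0},
    {"claw":5,"dx":0,"dy":0,"dz":0,"turn":0},
    {"claw":5,"dx":0,"dy":0,"dz":0,"turn":0},
  ],
)

```text
clock: 8.35
tool_pos: [431.0, 126.5, 32.7]
ee_rot: [-3.142, -0.0, -3.112]
force: [0.4, -0.4, -0.9]
width: 0.055
gripper_force: 0.0
```

Run:
```python
from h import *
s=st(); 
im=np.zeros((600,800,3),np.uint8)
for i,(c,x,y,w,h) in enumerate((("side",280,180,80,120),("top",250,160,80,120))):
    a=robot.capture(c)[y:y+h,x:x+w,::-1]; a=cv2.resize(a,(400,600),interpolation=cv2.INTER_CUBIC); im[:,i*400:i*400+400]=a
    q=proj(c,s["tool_pos"]); print(c,((q-[x,y])*5).round(), [((proj(c,s["tool_pos"]+d)-[x,y])*5).round() for d in([0,0,84],[0,94,84],[0,-94,84],[-37,0,84])])
cv2.imwrite("pics/a4.png",im)
```

```text
t 8.35 pos [431.  126.5  32.7] yaw -3.112 F [ 0.4 -0.4 -0.9] w 5.1 gf 0.0
side [236. 352.] [array([241., 273.]), array([199., 378.]), array([279., 177.]), array([294., 287.])]
top [208. 345.] [array([199., 341.]), array([ 61., 340.]), array([336., 341.]), array([198., 395.])]
```

View pics/a4.png

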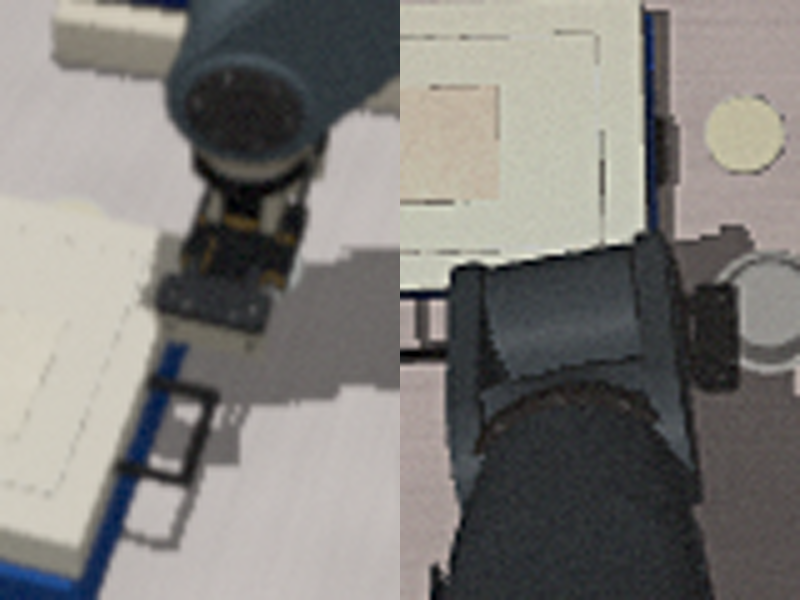

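Request:
apply_moves(
  plan=[
    {"claw":45,"dx":0,"dy":0,"dz":0,"turn":0},
    {"claw":45,"dx":0,"dy":0,"dz":0,"turn":0},
    {"claw":45,"dx":0,"dy":0,"dz":-50,"turn":0},
    {"claw":45,"dx":40,"dy":0,"dz":-50,"turn":0.18},
    {"claw":45,"dx":0,"dy":0,"dz":0,"turn":0.18},
    {"claw":45,"dx":0,"dy":0,"dz":0,"turn":0.18},
    {"claw":45,"dx":0,"dy":0,"dz":0,"turn":0.18},
    {"claw":45,"dx":0,"dy":0,"dz":0,"turn":0.18},
  ],
)

```text
clock: 9.45
tool_pos: [391.9, 125.3, 131.6]
ee_rot: [3.142, 0.0, 2.265]
force: [-0.2, -0.1, 0.8]
width: 0.485
gripper_force: 0.0
```

Request:
apply_moves(
  plan=[
    {"claw":45,"dx":0,"dy":0,"dz":0,"turn":0.18},
    {"claw":45,"dx":0,"dy":0,"dz":0,"turn":0.18},
    {"claw":45,"dx":0,"dy":0,"dz":0,"turn":0.18},
    {"claw":45,"dx":0,"dy":0,"dz":0,"turn":0.13},
    {"claw":45,"dx":0,"dy":0,"dz":0,"turn":0},
    {"claw":45,"dx":0,"dy":0,"dz":0,"turn":0},
    {"claw":45,"dx":0,"dy":0,"dz":0,"turn":0},
    {"claw":45,"dx":0,"dy":0,"dz":0,"turn":0},
  ],
)

```text
clock: 10.45
tool_pos: [391.9, 125.3, 131.5]
ee_rot: [-3.142, 0.0, 1.602]
force: [0.6, -0.9, 0.1]
width: 0.487
gripper_force: 0.0
```

Run:
```python
from h import *
s=st(); x,y,w,h=280,150,120,90
a=robot.capture("side")[y:y+h,x:x+w,::-1]; f=6.6667; a=cv2.resize(a,(800,600),interpolation=cv2.INTER_CUBIC)
for d in([0,0,0],[31,0,0],[-31,0,0],[0,0,84]): print(d,((proj("side",s["tool_pos"]+d)-[x,y])*f).round())
cv2.imwrite("pics/a5.png",a)
```

```text
t 10.45 pos [391.9 125.3 131.5] yaw 1.602 F [ 0.6 -0.9  0.1] w 45.3 gf 0.0
[0, 0, 0] [398. 562.]
[31, 0, 0] [338. 547.]
[-31, 0, 0] [458. 578.]
[0, 0, 84] [408. 446.]
```

View pics/a5.png

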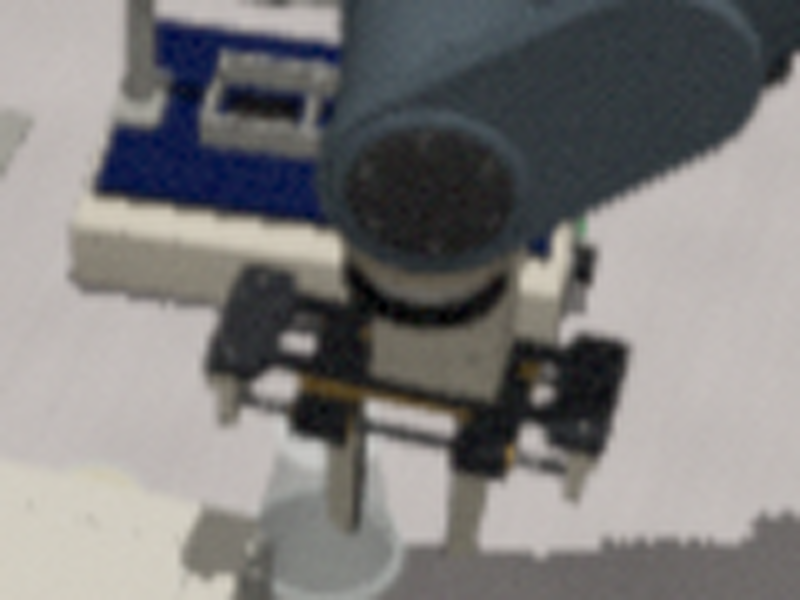

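The side view shows the fingertips at crop (347,530) and (465,555), about 3 px above where the reported TCP projects. I'll touch the bench lightly to check the height.

Request:
apply_moves(
  plan=[
    {"claw":45,"dx":0,"dy":-40,"dz":0,"turn":0},
    {"claw":45,"dx":0,"dy":-40,"dz":30,"turn":0},
    {"claw":45,"dx":0,"dy":0,"dz":40,"turn":0},
    {"claw":45,"dx":0,"dy":0,"dz":30,"turn":0},
    {"claw":45,"dx":0,"dy":0,"dz":15,"turn":0},
    {"claw":45,"dx":0,"dy":0,"dz":7,"turn":0},
    {"claw":45,"dx":0,"dy":0,"dz":4,"turn":0},
    {"claw":45,"dx":0,"dy":0,"dz":3,"turn":0},
  ],
)

```text
clock: 11.5
tool_pos: [312.3, 123.0, 2.7]
ee_rot: [3.141, -0.0, 1.601]
force: [-0.1, 0.3, 0.4]
width: 0.483
gripper_force: 0.0
```

Run:
```python
from h import *
s=st(); print(s["joint_torque"].round(1))
q=proj("side",s["tool_pos"]); print(q, proj("side",s["tool_pos"]+[31,0,0]),proj("side",s["tool_pos"]-[31,0,0]))
im=robot.capture("side"); x,y=int(q[0]),int(q[1]); g=im.mean(2).astype(int)
for r in range(y-14,y+7): print(r," ".join("%3d"%v for v in g[r,x-14:x+15]))
print(x-14)
```

```text
t 11.5 pos [312.3 123.    2.7] yaw 1.601 F [-0.1  0.3  0.4] w 45.0 gf 0.0
[ -0.  -33.9 -12.    0.    0.1  -0. ]
[359.64306778 263.62412384] [351.07248303 261.34241219] [368.2899956  265.92615999]
249 104 104 103  96  95  91  86  79  73  80  59  98 100 104 103  97  91  95  84  76  76  67  68  54  28  27  33  28  33
250 105 107 105 103 103 108 103 105  98  79  67  98 103 106 104 101 104 103 100  96  96  93  87  64  32  27  36  32  40
251 107 105 107 107 104 107 104 106 103  65  76  99 103 107 103 102 103 103 106 103 103 104 101  65  36  27  24  31  28
252 107 106 105 106 106 111 102 106 100  64  82 101 106 102 104 103 103 103 106 104 105 103 102  64  44  34  30  35  34
253 105 108 105 104 105 106 105 104  98  67  91 102 103 102 101 102 104 104 102 103 105 103 101  74  80  77  61  55  38
254 106 104 106 105 106 107 104 107  98  65  95 104 103 102 104 103 104 103 102 108 103 106 100  87  93  98  94  87  80
255 105 104 102 102 105 105 104 106  92  61  93 105 104 102 102 103 104 103 104 107 103 102  92  90 100 106 104 102 105
256 105 105 105 106 105 106 106 105  88  62  99 100 104 104 100 
[... 919 characters left out ...]
 104 103 105 103 102 104 102 103 105 102 104 105 106 106 102 103 105 103 104 104 107 105 107 104
265 104 104 104 109 104 106 105 105 105 103 101 104 102 104 104 105 101 104 106 101 103 102 103 103 104 104 101 104 104
266 103 103 105 108 106 106 102 104 104 102 105  99 105 102 103 103 104 104 104 104 106 101 106 106 102 103 102 105 102
267 102 104 107 109 106 105 103 104 105 103 103 103 105 102 104 105 104 105 100 101 103 104 105 101 101 103 109 105 103
268 115 116 115 109 114 106 105 102 103 102 104 107 105 103 106 107 103 102 103 103 102 100 103 105 102 111 146 116 104
269 167 168 164 135 156 126 116 115 116 116 115 115 115 115 113 115 116 113 113 106 102 102 103 102 102 106 140 112 101
345
```

Request:
apply_moves(
  plan=[
    {"claw":45,"dx":0,"dy":0,"dz":1,"turn":0},
    {"claw":45,"dx":0,"dy":0,"dz":1,"turn":0},
    {"claw":45,"dx":0,"dy":0,"dz":1,"turn":0},
    {"claw":45,"dx":0,"dy":0,"dz":1,"turn":0},
    {"claw":45,"dx":0,"dy":0,"dz":0,"turn":0},
    {"claw":45,"dx":0,"dy":0,"dz":0,"turn":0},
    {"claw":45,"dx":0,"dy":0,"dz":0,"turn":0},
    {"claw":45,"dx":0,"dy":0,"dz":0,"turn":0},
  ],
)

```text
clock: 12.55
tool_pos: [312.0, 122.9, -1.5]
ee_rot: [-3.142, 0.0, 1.601]
force: [-0.6, -0.2, -0.1]
width: 0.483
gripper_force: 0.0
```

Run:
```python
from h import *
st()
for n,z in(("funnel",0),("dish_1",0),("jug",0),("filter_head",0),("tip_box",0),("ethanol",0),("shaker",0),("case",0)):
    robot.capture("top"); robot.capture("side")
    print(n,[(c,[(round(d["conf"],2),ray(c,d["at"],z)[:2].round()) for d in robot.pinpoint(n,c)[:3]]) for c in("top","side")])
```

```text
t 12.55 pos [312.  122.9  -1.5] yaw 1.601 F [-0.6 -0.2 -0.1] w 44.9 gf 0.0
funnel [('top', [(0.84, array([451.,  12.]))]), ('side', [])]
dish_1 [('top', [(0.64, array([602.,  45.])), (0.52, array([ 352., -408.]))]), ('side', [(0.6, array([599.,  40.])), (0.52, array([ 621., -337.]))])]
jug [('top', [(0.73, array([494., 560.])), (0.65, array([626., 490.]))]), ('side', [(0.81, array([485., 573.]))])]
filter_head [('top', [(0.69, array([606., 485.])), (0.68, array([ 528., -283.]))]), ('side', [(0.57, array([617., 479.]))])]
tip_box [('top', [(0.64, array([ 556., -496.]))]), ('side', [(0.57, array([ 566., -490.]))])]
ethanol [('top', [(0.7, array([ 531., -290.])), (0.63, array([ 438., -510.])), (0.38, array([ 339., -408.]))]), ('side', [(0.77, array([ 440., -519.]))])]
shaker [('top', [(0.76, array([ 530., -251.]))]), ('side', [(0.65, array([ 529., -246.])), (0.53, array([499., 576.]))])]
case [('top', [(0.65, array([583., 234.]))]), ('side', [(0.87, array([570., 220.])), (0.59, array([487., 567.]))])]
```

Request:
apply_moves(
  plan=[
    {"claw":45,"dx":0,"dy":0,"dz":1,"turn":0},
    {"claw":45,"dx":0,"dy":0,"dz":1,"turn":0},
    {"claw":45,"dx":0,"dy":0,"dz":1,"turn":0},
    {"claw":45,"dx":0,"dy":0,"dz":1,"turn":0},
    {"claw":45,"dx":0,"dy":0,"dz":1,"turn":0},
    {"claw":45,"dx":0,"dy":0,"dz":0,"turn":0},
    {"claw":45,"dx":0,"dy":0,"dz":0,"turn":0},
    {"claw":45,"dx":0,"dy":0,"dz":0,"turn":0},
  ],
)

```text
clock: 15.15
tool_pos: [312.0, 122.9, -6.4]
ee_rot: [3.142, -0.0, 1.601]
force: [0.5, 0.6, -0.8]
width: 0.481
gripper_force: 0.0
```

Request:
apply_moves(
  plan=[
    {"claw":45,"dx":0,"dy":0,"dz":1,"turn":0},
    {"claw":45,"dx":0,"dy":0,"dz":1,"turn":0},
    {"claw":45,"dx":0,"dy":0,"dz":1,"turn":0},
    {"claw":45,"dx":0,"dy":0,"dz":1,"turn":0},
    {"claw":45,"dx":0,"dy":0,"dz":0,"turn":0},
    {"claw":45,"dx":0,"dy":0,"dz":0,"turn":0},
    {"claw":45,"dx":0,"dy":0,"dz":0,"turn":0},
    {"claw":45,"dx":0,"dy":0,"dz":0,"turn":0},
  ],
)

```text
clock: 16.15
tool_pos: [312.0, 122.9, -10.4]
ee_rot: [3.142, -0.0, 1.601]
force: [0.1, -0.0, -0.4]
width: 0.485
gripper_force: 0.0
```

Request:
apply_moves(
  plan=[
    {"claw":45,"dx":0,"dy":0,"dz":1,"turn":0},
    {"claw":45,"dx":0,"dy":0,"dz":1,"turn":0},
    {"claw":45,"dx":0,"dy":0,"dz":0,"turn":0},
    {"claw":45,"dx":0,"dy":0,"dz":0,"turn":0},
    {"claw":45,"dx":0,"dy":0,"dz":0,"turn":0},
    {"claw":45,"dx":0,"dy":0,"dz":0,"turn":0},
    {"claw":45,"dx":0,"dy":0,"dz":0,"turn":0},
    {"claw":45,"dx":0,"dy":0,"dz":0,"turn":0},
  ],
)

```text
clock: 17.15
tool_pos: [312.0, 122.9, -12.5]
ee_rot: [3.142, 0.0, 1.601]
force: [-0.0, -0.3, 0.2]
width: 0.483
gripper_force: 0.0
```

Request:
apply_moves(
  plan=[
    {"claw":45,"dx":0,"dy":0,"dz":1,"turn":0},
    {"claw":45,"dx":0,"dy":0,"dz":1,"turn":0},
    {"claw":45,"dx":0,"dy":0,"dz":0,"turn":0},
    {"claw":45,"dx":0,"dy":0,"dz":0,"turn":0},
    {"claw":45,"dx":0,"dy":0,"dz":0,"turn":0},
    {"claw":45,"dx":0,"dy":0,"dz":0,"turn":0},
    {"claw":45,"dx":0,"dy":0,"dz":0,"turn":0},
    {"claw":45,"dx":0,"dy":0,"dz":0,"turn":0},
  ],
)

```text
clock: 18.15
tool_pos: [312.0, 122.9, -14.5]
ee_rot: [3.142, 0.0, 1.601]
force: [-0.1, 1.0, 1.0]
width: 0.484
gripper_force: 0.0
```

Request:
apply_moves(
  plan=[
    {"claw":45,"dx":0,"dy":0,"dz":1,"turn":0},
    {"claw":45,"dx":0,"dy":0,"dz":1,"turn":0},
    {"claw":45,"dx":0,"dy":0,"dz":0,"turn":0},
    {"claw":45,"dx":0,"dy":0,"dz":0,"turn":0},
    {"claw":45,"dx":0,"dy":0,"dz":0,"turn":0},
    {"claw":45,"dx":0,"dy":0,"dz":0,"turn":0},
    {"claw":45,"dx":0,"dy":0,"dz":0,"turn":0},
    {"claw":45,"dx":0,"dy":0,"dz":0,"turn":0},
  ],
)

```text
clock: 19.15
tool_pos: [312.0, 122.9, -16.5]
ee_rot: [3.142, -0.0, 1.601]
force: [-0.2, -0.5, 0.4]
width: 0.482
gripper_force: 0.0
```

Run:
```python
from h import *
s=st()
for b in (0,14):
    q=proj("side",s["tool_pos"]+[0,0,b]); print(q)
im=robot.capture("side"); x,y=int(q[0]),int(q[1]); g=im.mean(2).astype(int)
for r in range(y-8,y+8): print(r," ".join("%3d"%v for v in g[r,x-14:x+15]))
print(x-14)
```

```text
t 19.15 pos [312.  122.9 -16.5] yaw 1.601 F [-0.2 -0.5  0.4] w 44.8 gf 0.0
[359.2455364  266.93239519]
[359.60675552 264.52678376]
256 104 103 104 105 102 104 101 101  90  62  99 101 104 101 104 104 104 103 104 104 103 105  85  55  51  35  28  26  28
257 105 107 104 103 100 102 104 103  87  61  97 104 102 103 105 105 105 106 107 104 102 103  84  83  84  74  66  53  47
258 103 105 105 104  97 103 104 103  84  69  98 104 100 102 102 103 101 104 102 103 106 102  81  96 100  95  97  88  86
259 106 104 104 105 100 102 103 101  79  77  99 104 105 103 104 104 102 104 107 103 105 104  80  96 103 103 104  98 100
260 106 105 103 103 100 103 104 102  69  81 100 101 102 102 105 104 103 106 107 104 102  99  80 100 103 104 103  99 105
261 104 105 106 104 101 103 105 100  71  93 102 103 102 100 101 104 103 104 103 105 103  94  85 103 103 107 106 102 105
262 101 104 104 106 105 105 101 100  74  98 104 101 101 101 101 103 106 105 104 103 101  88  86 101 101 103 101 106 103
263 105 102 102 105 104 102 104 106  92 102 102 100 103 106 104 102 105 106 103 101 103  83  92 102 106 104 102 102 104
264 102 1
[... 254 characters left out ...]
 100 102 103 105 105 101 103 102 103 102 104 102 100 107 105 103  94 103 105 105 103 105 104 104
267 102 106 105 104 104 105 102 101 105 105 101 104 104 104 102 106 104 102 105 103 102 102 101 105 101 100 101 102 104
268 111 108 104 106 106 106 104 104 105 103 106 105 103 104 100 104 103 103 105 103 102 104 102 103 102 104 105  98 103
269 155 128 114 115 113 110 111 108 103 102 101 106 102 103 104 103 104 103 102 103 105 103 103  99 103  98 102 102 102
270 182 171 168 168 162 134 154 127 114 114 111 115 115 111 114 116 116 114 114 113 104 102  97 100 102 104 102 101 102
271 189 188 189 188 186 172 182 171 166 164 165 165 164 165 164 167 163 163 162 159 117 102 101 100 101 102 101  99 101
345
```

Request:
apply_moves(
  plan=[
    {"claw":45,"dx":0,"dy":0,"dz":1,"turn":0},
    {"claw":45,"dx":0,"dy":0,"dz":1,"turn":0},
    {"claw":45,"dx":0,"dy":0,"dz":0,"turn":0},
    {"claw":45,"dx":0,"dy":0,"dz":0,"turn":0},
    {"claw":45,"dx":0,"dy":0,"dz":0,"turn":0},
    {"claw":45,"dx":0,"dy":0,"dz":0,"turn":0},
    {"claw":45,"dx":0,"dy":0,"dz":0,"turn":0},
    {"claw":45,"dx":0,"dy":0,"dz":0,"turn":0},
  ],
)

```text
clock: 20.2
tool_pos: [312.0, 122.9, -18.4]
ee_rot: [3.142, 0.0, 1.601]
force: [-0.4, -0.3, 0.0]
width: 0.484
gripper_force: 0.0
```

Request:
apply_moves(
  plan=[
    {"claw":45,"dx":0,"dy":0,"dz":1,"turn":0},
    {"claw":45,"dx":0,"dy":0,"dz":1,"turn":0},
    {"claw":45,"dx":0,"dy":0,"dz":0,"turn":0},
    {"claw":45,"dx":0,"dy":0,"dz":0,"turn":0},
    {"claw":45,"dx":0,"dy":0,"dz":0,"turn":0},
    {"claw":45,"dx":0,"dy":0,"dz":0,"turn":0},
    {"claw":45,"dx":0,"dy":0,"dz":0,"turn":0},
    {"claw":45,"dx":0,"dy":0,"dz":0,"turn":0},
  ],
)

```text
clock: 21.2
tool_pos: [312.0, 122.9, -20.5]
ee_rot: [-3.142, 0.0, 1.601]
force: [0.1, 0.1, -0.3]
width: 0.482
gripper_force: 0.0
```

Request:
apply_moves(
  plan=[
    {"claw":45,"dx":0,"dy":0,"dz":1,"turn":0},
    {"claw":45,"dx":0,"dy":0,"dz":1,"turn":0},
    {"claw":45,"dx":0,"dy":0,"dz":0,"turn":0},
    {"claw":45,"dx":0,"dy":0,"dz":0,"turn":0},
    {"claw":45,"dx":0,"dy":0,"dz":0,"turn":0},
    {"claw":45,"dx":0,"dy":0,"dz":0,"turn":0},
    {"claw":45,"dx":0,"dy":0,"dz":0,"turn":0},
    {"claw":45,"dx":0,"dy":0,"dz":0,"turn":0},
  ],
)

```text
clock: 22.2
tool_pos: [312.0, 122.9, -22.4]
ee_rot: [3.142, -0.0, 1.601]
force: [0.6, 0.6, 0.2]
width: 0.483
gripper_force: 0.0
```

Request:
apply_moves(
  plan=[
    {"claw":45,"dx":0,"dy":0,"dz":1,"turn":0},
    {"claw":45,"dx":0,"dy":0,"dz":1,"turn":0},
    {"claw":45,"dx":0,"dy":0,"dz":0,"turn":0},
    {"claw":45,"dx":0,"dy":0,"dz":0,"turn":0},
    {"claw":45,"dx":0,"dy":0,"dz":0,"turn":0},
    {"claw":45,"dx":0,"dy":0,"dz":0,"turn":0},
    {"claw":45,"dx":0,"dy":0,"dz":0,"turn":0},
    {"claw":45,"dx":0,"dy":0,"dz":0,"turn":0},
  ],
)

```text
clock: 23.2
tool_pos: [312.0, 122.9, -24.5]
ee_rot: [-3.142, 0.0, 1.601]
force: [0.4, -0.9, -0.2]
width: 0.484
gripper_force: 0.0
```

Request:
apply_moves(
  plan=[
    {"claw":45,"dx":0,"dy":0,"dz":1,"turn":0},
    {"claw":45,"dx":0,"dy":0,"dz":1,"turn":0},
    {"claw":45,"dx":0,"dy":0,"dz":0,"turn":0},
    {"claw":45,"dx":0,"dy":0,"dz":0,"turn":0},
    {"claw":45,"dx":0,"dy":0,"dz":0,"turn":0},
    {"claw":45,"dx":0,"dy":0,"dz":0,"turn":0},
    {"claw":45,"dx":0,"dy":0,"dz":0,"turn":0},
    {"claw":45,"dx":0,"dy":0,"dz":0,"turn":0},
  ],
)

```text
clock: 24.2
tool_pos: [312.1, 123.0, -25.2]
ee_rot: [3.141, -0.0, 1.601]
force: [-7.4, -3.1, 54.6]
width: 0.483
gripper_force: 27.1
```

Contact comes at a reading of −25, so the true tip height is the reported z plus 25 mm. I'll allow for that and retry the hasp, pinching the tab's outer end so the gripper body stays clear of the lid.

Request:
apply_moves(
  plan=[
    {"claw":45,"dx":0,"dy":0,"dz":-20,"turn":0},
    {"claw":45,"dx":0,"dy":0,"dz":-60,"turn":0},
    {"claw":45,"dx":0,"dy":0,"dz":-60,"turn":0},
    {"claw":45,"dx":0,"dy":0,"dz":-5,"turn":-0.17},
    {"claw":45,"dx":0,"dy":0,"dz":0,"turn":-0.17},
    {"claw":45,"dx":0,"dy":0,"dz":0,"turn":-0.17},
    {"claw":45,"dx":0,"dy":0,"dz":0,"turn":-0.17},
    {"claw":45,"dx":0,"dy":0,"dz":0,"turn":-0.17},
  ],
)

```text
clock: 25.2
tool_pos: [311.8, 122.9, 118.4]
ee_rot: [-3.141, -0.0, 2.456]
force: [0.5, 0.4, -0.0]
width: 0.485
gripper_force: 0.0
```

Request:
apply_moves(
  plan=[
    {"claw":45,"dx":0,"dy":0,"dz":0,"turn":-0.18},
    {"claw":45,"dx":0,"dy":0,"dz":0,"turn":-0.18},
    {"claw":45,"dx":0,"dy":0,"dz":0,"turn":-0.18},
    {"claw":45,"dx":0,"dy":0,"dz":0,"turn":-0.18},
    {"claw":45,"dx":-50,"dy":-3,"dz":0,"turn":0},
    {"claw":45,"dx":-58,"dy":-4,"dz":0,"turn":0},
    {"claw":45,"dx":0,"dy":0,"dz":0,"turn":0},
    {"claw":45,"dx":0,"dy":0,"dz":0,"turn":0},
  ],
)

```text
clock: 26.2
tool_pos: [419.1, 119.0, 118.0]
ee_rot: [-3.141, -0.002, -3.113]
force: [0.2, -0.1, 0.5]
width: 0.484
gripper_force: 0.0
```

```bash
sed -i 's/p=s\["tool_pos"\]; w/p=s["tool_pos"]+[0,0,25]; w/; s/s\["tool_pos"\].round(1),"yaw"/(s["tool_pos"]+[0,0,25]).round(1),"yaw"/' h.py
python3 - <<'E'
from h import *
st(); need(420,118.6,45,3.171)
E
```

```text
t 26.2 pos [419.1 119.  143. ] yaw -3.113 F [ 0.2 -0.1  0.5] w 45.0 gf 0.0
need after turn: dx -0.9 dy -0.4 dz 98.0 [('turn', -0.0)]
```

Request:
apply_moves(
  plan=[
    {"claw":45,"dx":0,"dy":0,"dz":40,"turn":0},
    {"claw":45,"dx":0,"dy":0,"dz":40,"turn":0},
    {"claw":45,"dx":0,"dy":0,"dz":18,"turn":0},
    {"claw":45,"dx":0,"dy":0,"dz":0,"turn":0},
    {"claw":5,"dx":0,"dy":0,"dz":0,"turn":0},
    {"claw":5,"dx":0,"dy":0,"dz":0,"turn":0},
    {"claw":5,"dx":0,"dy":0,"dz":0,"turn":0},
    {"claw":5,"dx":0,"dy":0,"dz":0,"turn":0},
  ],
)

```text
clock: 27.2
tool_pos: [420.6, 120.2, 21.1]
ee_rot: [3.14, 0.002, -3.113]
force: [-1.0, 11.5, 1.2]
width: 0.213
gripper_force: 30.0
```

Gripped: the opening is 20 mm at 30 N. Now I'll swing the hasp along its arc and release.

Request:
apply_moves(
  plan=[
    {"claw":5,"dx":9,"dy":0.5,"dz":-9,"turn":0},
    {"claw":5,"dx":7,"dy":0.5,"dz":-11,"turn":0},
    {"claw":5,"dx":5,"dy":0.5,"dz":-12,"turn":0},
    {"claw":5,"dx":3,"dy":0,"dz":-13,"turn":0},
    {"claw":5,"dx":0,"dy":0,"dz":-13,"turn":0},
    {"claw":5,"dx":-3,"dy":0,"dz":-13,"turn":0},
    {"claw":5,"dx":0,"dy":0,"dz":0,"turn":0},
    {"claw":5,"dx":0,"dy":0,"dz":0,"turn":0},
  ],
)

```text
clock: 28.2
tool_pos: [398.8, 119.9, 91.5]
ee_rot: [-3.142, -0.001, -3.112]
force: [-3.3, 1.3, 1.2]
width: 0.219
gripper_force: 30.0
```

Request:
apply_moves(
  plan=[
    {"claw":50,"dx":0,"dy":0,"dz":0,"turn":0},
    {"claw":50,"dx":0,"dy":0,"dz":0,"turn":0},
    {"claw":50,"dx":0,"dy":0,"dz":0,"turn":0},
    {"claw":50,"dx":10,"dy":0,"dz":-40,"turn":0},
    {"claw":30,"dx":20,"dy":50,"dz":-20,"turn":0.17},
    {"claw":30,"dx":0,"dy":50,"dz":0,"turn":0.17},
    {"claw":30,"dx":0,"dy":0,"dz":0,"turn":0.17},
    {"claw":30,"dx":0,"dy":0,"dz":0,"turn":0.17},
  ],
)

```text
clock: 29.2
tool_pos: [376.1, 214.7, 149.7]
ee_rot: [3.141, 0.0, 2.503]
force: [-0.2, 0.1, -0.7]
width: 0.323
gripper_force: 0.0
```

Request:
apply_moves(
  plan=[
    {"claw":30,"dx":0,"dy":0,"dz":0,"turn":0.17},
    {"claw":30,"dx":0,"dy":0,"dz":0,"turn":0.17},
    {"claw":30,"dx":0,"dy":0,"dz":0,"turn":0.17},
    {"claw":30,"dx":0,"dy":0,"dz":0,"turn":0.18},
    {"claw":30,"dx":0,"dy":0,"dz":0,"turn":0.18},
    {"claw":30,"dx":0,"dy":0,"dz":0,"turn":0},
    {"claw":30,"dx":0,"dy":0,"dz":0,"turn":0},
    {"claw":30,"dx":0,"dy":0,"dz":0,"turn":0},
  ],
)

```text
clock: 30.2
tool_pos: [376.1, 214.1, 149.7]
ee_rot: [3.142, 0.0, 1.639]
force: [-0.4, -0.2, 0.7]
width: 0.325
gripper_force: 0.0
```

Run:
```python
from h import *
s=st(); need(421.5,243.5,74,1.6)
for c in("side","top"):
    robot.capture(c)
    for n in("hasp_tab","lid_handle"): print(c,n,[(round(d["conf"],2),np.round(d["at"],1)) for d in robot.pinpoint(n,c)][:3])
p=(567.7,227.3,.0286)
for th in(0,.4,.8,1.2,1.5):
    o=26*np.cos(th)+50*np.sin(th);u=-50*np.cos(th)+26*np.sin(th); X=W(p,(-108-o,-104,102+u)); print(th,proj("side",X).round(1),proj("top",X).round(1))
X=W(p,(-145,20,93)); print("handle",X,proj("side",X),proj("top",X))
```

```text
t 30.2 pos [376.1 214.1 174.7] yaw 1.639 F [-0.4 -0.2  0.7] w 30.3 gf 0.0
need after turn: dx 28.0 dy 46.2 dz 100.7 [('turn', 0.039)]
side hasp_tab [(0.49, array([333. , 235.5]))]
side lid_handle [(0.63, array([321.6, 272.7]))]
top hasp_tab [(0.6, array([293.4, 232.5]))]
top lid_handle [(0.78, array([257.4, 229.8])), (0.73, array([173.7, 216.1]))]
0 [326.5 245. ] [293.2 227.2]
0.4 [331.5 243.6] [293. 232.]
0.8 [334.7 240.6] [292.6 234.9]
1.2 [335.6 236.4] [292.1 235.3]
1.5 [334.6 233. ] [291.7 234. ]
handle [422.18737603 243.14538628  93.        ] [320.07546594 266.32156463] [256.67978487 230.75708916]
```

Request:
apply_moves(
  plan=[
    {"claw":30,"dx":0,"dy":0,"dz":0,"turn":0.039},
    {"claw":30,"dx":28,"dy":23,"dz":20,"turn":0},
    {"claw":30,"dx":0,"dy":24,"dz":20,"turn":0},
    {"claw":30,"dx":0,"dy":0,"dz":30,"turn":0},
    {"claw":30,"dx":0,"dy":0,"dz":28,"turn":0},
    {"claw":30,"dx":0,"dy":0,"dz":0,"turn":0},
    {"claw":5,"dx":0,"dy":0,"dz":0,"turn":0},
    {"claw":5,"dx":0,"dy":0,"dz":0,"turn":0},
  ],
)

```text
clock: 31.5
tool_pos: [423.0, 243.7, 52.9]
ee_rot: [3.14, -0.001, 1.598]
force: [0.5, -0.6, 0.4]
width: 0.155
gripper_force: 0.0
```

Request:
apply_moves(
  plan=[
    {"claw":5,"dx":0,"dy":0,"dz":0,"turn":0},
    {"claw":5,"dx":0,"dy":0,"dz":0,"turn":0},
    {"claw":5,"dx":0,"dy":0,"dz":0,"turn":0},
    {"claw":5,"dx":0,"dy":0,"dz":0,"turn":0},
    {"claw":5,"dx":0,"dy":0,"dz":0,"turn":0},
    {"claw":5,"dx":0,"dy":0,"dz":0,"turn":0},
    {"claw":5,"dx":0,"dy":0,"dz":0,"turn":0},
    {"claw":5,"dx":0,"dy":0,"dz":0,"turn":0},
  ],
)

```text
clock: 32.5
tool_pos: [423.6, 243.9, 52.6]
ee_rot: [3.139, -0.001, 1.598]
force: [5.4, -0.2, 3.2]
width: 0.106
gripper_force: 3.0
```

Request:
apply_moves(
  plan=[
    {"claw":5,"dx":0,"dy":3,"dz":-24.4,"turn":0},
    {"claw":5,"dx":0,"dy":9.1,"dz":-35.7,"turn":0},
    {"claw":5,"dx":0,"dy":14.3,"dz":-34,"turn":0},
    {"claw":5,"dx":0,"dy":19.1,"dz":-31.4,"turn":0},
    {"claw":5,"dx":0,"dy":23.7,"dz":-28.2,"turn":0},
    {"claw":5,"dx":0,"dy":27.6,"dz":-24.4,"turn":0},
    {"claw":5,"dx":0,"dy":0,"dz":0,"turn":0},
    {"claw":5,"dx":0,"dy":0,"dz":0,"turn":0},
  ],
)

```text
clock: 33.5
tool_pos: [518.0, 246.5, 231.0]
ee_rot: [-3.14, -0.001, 1.598]
force: [-8.1, 1.1, 13.9]
width: 0.098
gripper_force: 30.0
```

Request:
apply_moves(
  plan=[
    {"claw":5,"dx":0,"dy":31,"dz":-19.9,"turn":0},
    {"claw":5,"dx":0,"dy":33.4,"dz":-15,"turn":0},
    {"claw":5,"dx":0,"dy":35.6,"dz":-10,"turn":0},
    {"claw":5,"dx":0,"dy":36.6,"dz":-4.5,"turn":0},
    {"claw":5,"dx":0,"dy":36.8,"dz":1,"turn":0},
    {"claw":5,"dx":0,"dy":36.2,"dz":6.5,"turn":0},
    {"claw":5,"dx":0,"dy":8,"dz":2.5,"turn":0},
    {"claw":5,"dx":0,"dy":0,"dz":0,"turn":0},
  ],
)

```text
clock: 34.5
tool_pos: [737.5, 251.8, 269.0]
ee_rot: [3.14, 0.0, 1.597]
force: [5.4, 0.1, 3.1]
width: 0.095
gripper_force: 30.0
```

Request:
apply_moves(
  plan=[
    {"claw":35,"dx":0,"dy":0,"dz":0,"turn":0},
    {"claw":35,"dx":0,"dy":0,"dz":0,"turn":0},
    {"claw":35,"dx":0,"dy":0,"dz":0,"turn":0},
    {"claw":35,"dx":0,"dy":0,"dz":-30,"turn":0},
    {"claw":35,"dx":0,"dy":-10,"dz":-40,"turn":0},
    {"claw":35,"dx":0,"dy":-50,"dz":0,"turn":0},
    {"claw":35,"dx":0,"dy":-60,"dz":0,"turn":0},
    {"claw":35,"dx":0,"dy":-60,"dz":0,"turn":0},
  ],
)

```text
clock: 35.5
tool_pos: [554.4, 246.8, 339.0]
ee_rot: [-3.141, -0.0, 1.598]
force: [0.3, 0.1, 2.0]
width: 0.373
gripper_force: 0.0
```

Request:
apply_moves(
  plan=[
    {"claw":35,"dx":-55,"dy":-20,"dz":0,"turn":-0.17},
    {"claw":35,"dx":0,"dy":0,"dz":0,"turn":-0.17},
    {"claw":35,"dx":0,"dy":0,"dz":0,"turn":-0.17},
    {"claw":35,"dx":0,"dy":0,"dz":0,"turn":-0.17},
    {"claw":35,"dx":0,"dy":0,"dz":0,"turn":-0.17},
    {"claw":35,"dx":0,"dy":0,"dz":0,"turn":-0.17},
    {"claw":35,"dx":0,"dy":0,"dz":0,"turn":-0.17},
    {"claw":35,"dx":0,"dy":0,"dz":0,"turn":-0.17},
  ],
)

```text
clock: 36.5
tool_pos: [537.9, 191.5, 339.2]
ee_rot: [-3.142, -0.0, 2.964]
force: [-0.6, -0.2, 0.4]
width: 0.372
gripper_force: 0.0
```

Run:
```python
from h import *
s=st(); need(506,-264.5,300,3.265)
```

```text
t 36.5 pos [537.9 191.5 364.2] yaw 2.964 F [-0.6 -0.2  0.4] w 34.6 gf 0.0
need after turn: dx 87.8 dy -448.6 dz 64.2 [('turn', -0.301)]
```

Request:
apply_moves(
  plan=[
    {"claw":35,"dx":0,"dy":0,"dz":0,"turn":-0.15},
    {"claw":35,"dx":0,"dy":0,"dz":0,"turn":-0.151},
    {"claw":35,"dx":11,"dy":-56,"dz":0,"turn":0},
    {"claw":35,"dx":11,"dy":-56,"dz":0,"turn":0},
    {"claw":35,"dx":11,"dy":-56,"dz":0,"turn":0},
    {"claw":35,"dx":11,"dy":-56,"dz":0,"turn":0},
    {"claw":35,"dx":11,"dy":-56,"dz":0,"turn":0},
    {"claw":35,"dx":11,"dy":-56,"dz":0,"turn":0},
  ],
)

```text
clock: 37.5
tool_pos: [511.4, -151.5, 339.4]
ee_rot: [3.142, 0.0, -3.024]
force: [0.8, -0.6, -0.5]
width: 0.376
gripper_force: 0.0
```

Request:
apply_moves(
  plan=[
    {"claw":35,"dx":11,"dy":-56,"dz":20,"turn":0},
    {"claw":35,"dx":11,"dy":-56,"dz":40,"turn":0},
    {"claw":35,"dx":0,"dy":0,"dz":0,"turn":0},
    {"claw":35,"dx":0,"dy":0,"dz":0,"turn":0},
    {"claw":35,"dx":0,"dy":0,"dz":0,"turn":0},
    {"claw":35,"dx":0,"dy":0,"dz":0,"turn":0},
    {"claw":35,"dx":0,"dy":0,"dz":0,"turn":0},
    {"claw":35,"dx":0,"dy":0,"dz":0,"turn":0},
  ],
)

```text
clock: 38.5
tool_pos: [503.8, -257.6, 283.5]
ee_rot: [-3.142, 0.0, -3.024]
force: [0.6, 0.7, 0.0]
width: 0.376
gripper_force: 0.0
```

Run:
```python
from h import *
s=st(); need(506,-264.5,220,3.265)
im=np.zeros((600,800,3),np.uint8)
for i,(c,x,y,w,h) in enumerate((("top",210,150,100,100),("side",270,80,100,100))):
    a=robot.capture(c)[y:y+h,x:x+w,::-1]; im[:400,i*400:i*400+400]=cv2.resize(a,(400,400),interpolation=cv2.INTER_CUBIC)
    for n in("bottle_1","thumb_pad"): print(c,n,[(round(d["conf"],2),np.round(d["at"],1)) for d in robot.pinpoint(n,c)][:4])
    print(c,[(round(d["conf"],2),np.round(d["bbox"],1)) for d in robot.boxes_of("bottle_1",c)][:4])
cv2.imwrite("pics/b1.png",im[:400])
for d in([0,0,0],):
    print("tip in side crop",((proj("side",s["tool_pos"]+[0,0,25])-[270,80])*4).round(), ((proj("side",[506,-264.5,237])-[270,80])*4).round())
```

```text
t 38.5 pos [ 503.8 -257.6  308.5] yaw -3.024 F [0.6 0.7 0. ] w 35.0 gf 0.0
need after turn: dx -1.3 dy -7.1 dz 88.5 [('turn', -0.006)]
top bottle_1 [(0.61, array([252. , 202.8]))]
top thumb_pad []
top [(0.44, array([245.5, 194.1, 261.2, 210.8]))]
side bottle_1 [(0.73, array([283.4, 281.6]))]
side thumb_pad [(0.39, array([336.4, 135.4]))]
side [(0.71, array([297.5, 138.6, 359.9, 155.1])), (0.66, array([290.6, 135.1, 370.5, 203.2])), (0.58, array([278.5, 262.9, 294.2, 286.9]))]
tip in side crop [284. 168.] [280. 226.]
```

View pics/b1.png

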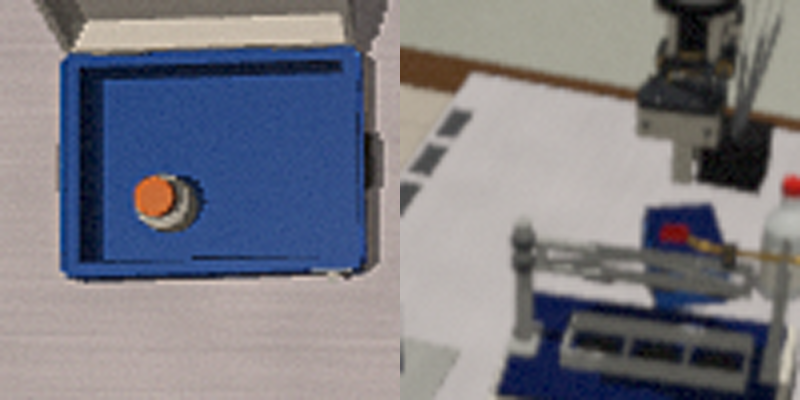

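There is only one bottle, with its cap at pixel (248.8,199.5) in the top view. The pad shows at (338.5,138.5) in the side view, so I'll triangulate that against the fingertip.

Run:
```python
from h import *
def tri(a,b):
    F=lambda X:np.r_[proj("top",X)-a,proj("side",X)-b]; r=least_squares(F,[500,0,100]); return r.x.round(1),r.fun.round(2)
print("pad",tri((411.3,202.8),(338.6,138.4)))
print("pad top only",ray("top",(411.3,202.8),237), "side only",ray("side",(338.6,138.4),237))
p=np.array([503.8,-257.6,308.5])
for d in((-7,35,0),(7,35,0),(0,17,0)): print(d,((proj("side",p+d)-[270,80])*4).round())
# bottle: cap top centre, body bottom
print("cap top",ray("top",(248.75,199.5),100),"box side",ray("side",(286.3,267),100))
print("bottle pin", ray("top",(252,202.8),10),ray("side",(283.4,281.6),10))
# hinge ball/other: funnel triangulation etc
print("hinge tri",tri((360+266/6,150+45/6),(285+(520-456)/4,130+33/4)))
```

```text
pad (array([ 509.7, -266.1,  226.3]), array([-0.05, -0.28,  0.35,  0.05]))
pad top only [ 507.70531788 -264.00067391  237.        ] side only [ 507.5966088  -251.45853224  237.        ]
(-7, 35, 0) [282. 189.]
(7, 35, 0) [267. 187.]
(0, 17, 0) [280. 178.]
cap top [530.41515419 272.22492629 100.        ] box side [521.61232719 284.994403   100.        ]
bottle pin [527.90695378 276.72022372  10.        ] [535.93558376 282.57492397  10.        ]
hinge tri (array([ 660.3, -251.7,  200.9]), array([-0.02, -0.11,  0.13,  0.03]))
```

Request:
apply_moves(
  plan=[
    {"claw":48,"dx":-2,"dy":-5,"dz":30,"turn":0},
    {"claw":48,"dx":0,"dy":0,"dz":30,"turn":0},
    {"claw":48,"dx":0,"dy":0,"dz":20,"turn":0},
    {"claw":48,"dx":0,"dy":0,"dz":12,"turn":0},
    {"claw":5,"dx":0,"dy":0,"dz":0,"turn":0},
    {"claw":5,"dx":0,"dy":0,"dz":0,"turn":0},
    {"claw":5,"dx":0,"dy":0,"dz":0,"turn":0},
    {"claw":5,"dx":0,"dy":0,"dz":0,"turn":0},
  ],
)

```text
clock: 39.9
tool_pos: [506.6, -262.7, 191.9]
ee_rot: [-3.141, 0.001, -3.024]
force: [0.5, 0.2, 0.4]
width: 0.208
gripper_force: 30.0
```

Pad pinched and centred. Press it 15 mm and start the swing.

Request:
apply_moves(
  plan=[
    {"claw":5,"dx":0,"dy":0,"dz":8,"turn":0},
    {"claw":5,"dx":0,"dy":0,"dz":7.5,"turn":0},
    {"claw":5,"dx":0,"dy":0,"dz":0,"turn":0},
    {"claw":5,"dx":-0.3,"dy":7.5,"dz":0,"turn":0.05},
    {"claw":5,"dx":-0.3,"dy":7.5,"dz":0,"turn":0.05},
    {"claw":5,"dx":-0.7,"dy":15,"dz":0,"turn":0.1},
    {"claw":5,"dx":-0.7,"dy":15,"dz":0,"turn":0.1},
    {"claw":5,"dx":0,"dy":0,"dz":0,"turn":0},
  ],
)

```text
clock: 40.9
tool_pos: [508.6, -217.1, 176.1]
ee_rot: [-3.141, 0.002, 2.959]
force: [4.2, -0.8, 3.0]
width: 0.209
gripper_force: 30.0
```

Request:
apply_moves(
  plan=[
    {"claw":5,"dx":-1.7,"dy":22.4,"dz":0,"turn":0.15},
    {"claw":5,"dx":-1.7,"dy":22.4,"dz":0,"turn":0.15},
    {"claw":5,"dx":-1.7,"dy":22.4,"dz":0,"turn":0.15},
    {"claw":5,"dx":-1.7,"dy":22.4,"dz":0,"turn":0.15},
    {"claw":5,"dx":-1.7,"dy":22.4,"dz":0,"turn":0.15},
    {"claw":5,"dx":-1.7,"dy":22.4,"dz":0,"turn":0.15},
    {"claw":5,"dx":0,"dy":0,"dz":0,"turn":0},
    {"claw":5,"dx":0,"dy":0,"dz":0,"turn":0},
  ],
)

```text
clock: 41.9
tool_pos: [584.2, -111.1, 175.1]
ee_rot: [-3.14, -0.004, 2.061]
force: [-3.1, 9.0, 2.9]
width: 0.212
gripper_force: 30.1
```

Request:
apply_moves(
  plan=[
    {"claw":5,"dx":-1.4,"dy":20,"dz":0,"turn":0.135},
    {"claw":5,"dx":-1.4,"dy":20,"dz":0,"turn":0.135},
    {"claw":5,"dx":-1.4,"dy":20,"dz":0,"turn":0.135},
    {"claw":5,"dx":0,"dy":0,"dz":0,"turn":0},
    {"claw":45,"dx":0,"dy":0,"dz":0,"turn":0},
    {"claw":45,"dx":0,"dy":0,"dz":0,"turn":0},
    {"claw":45,"dx":0,"dy":0,"dz":0,"turn":0},
    {"claw":45,"dx":0,"dy":0,"dz":-10,"turn":0},
  ],
)

```text
clock: 42.9
tool_pos: [642.0, -96.1, 185.6]
ee_rot: [-3.14, -0.0, 1.654]
force: [-0.2, 0.6, -0.1]
width: 0.482
gripper_force: 0.0
```

Request:
apply_moves(
  plan=[
    {"claw":45,"dx":0,"dy":0,"dz":-45,"turn":0},
    {"claw":45,"dx":0,"dy":0,"dz":-45,"turn":0},
    {"claw":75,"dx":40,"dy":-41,"dz":0,"turn":0},
    {"claw":75,"dx":40,"dy":-41,"dz":0,"turn":0},
    {"claw":75,"dx":60,"dy":0,"dz":0,"turn":0},
    {"claw":75,"dx":60,"dy":0,"dz":0,"turn":0},
    {"claw":75,"dx":60,"dy":0,"dz":0,"turn":0},
    {"claw":75,"dx":0,"dy":0,"dz":0,"turn":-0.17},
  ],
)

```text
clock: 43.9
tool_pos: [538.5, 159.8, 276.7]
ee_rot: [3.141, -0.0, 1.83]
force: [-0.7, -0.2, 0.3]
width: 0.807
gripper_force: 0.0
```

Request:
apply_moves(
  plan=[
    {"claw":75,"dx":0,"dy":0,"dz":0,"turn":-0.17},
    {"claw":75,"dx":0,"dy":0,"dz":0,"turn":-0.17},
    {"claw":75,"dx":0,"dy":0,"dz":0,"turn":-0.17},
    {"claw":75,"dx":0,"dy":0,"dz":0,"turn":-0.17},
    {"claw":75,"dx":0,"dy":0,"dz":0,"turn":-0.17},
    {"claw":75,"dx":0,"dy":0,"dz":0,"turn":-0.16},
    {"claw":75,"dx":0,"dy":0,"dz":0,"turn":-0.16},
    {"claw":75,"dx":0,"dy":0,"dz":0,"turn":-0.14},
  ],
)

```text
clock: 44.9
tool_pos: [539.2, 156.3, 276.7]
ee_rot: [3.142, 0.001, 3.139]
force: [-0.4, -0.4, -0.3]
width: 0.807
gripper_force: 0.0
```

Run:
```python
from h import *
s=st(); need(529.5,273.5,150,3.1416)
im=np.zeros((500,800,3),np.uint8)
for i,(c,x,y,w,h) in enumerate((("top",360,145,80,100),("side",270,115,80,100))):
    a=robot.capture(c)[y:y+h,x:x+w,::-1]; im[:500,i*400:i*400+400]=cv2.resize(a,(400,500),interpolation=cv2.INTER_CUBIC)
    for n in("place_1","bottle_1","shaker"): print(c,n,[(round(d["conf"],2),np.round(d["at"],1)) for d in robot.pinpoint(n,c)][:4])
    print(c,[(round(d["conf"],2),np.round(d["bbox"],1)) for d in robot.boxes_of("bottle_1",c)][:4])
cv2.imwrite("pics/b2.png",im)
```

```text
t 44.9 pos [539.2 156.3 301.7] yaw 3.139 F [-0.4 -0.4 -0.3] w 75.1 gf 0.0
need after turn: dx 9.7 dy 117.2 dz 151.7 [('turn', -0.003)]
top place_1 [(0.89, array([399.1, 189.8])), (0.72, array([403.6, 223.4])), (0.6, array([400.9, 202.3]))]
top bottle_1 [(0.67, array([195.9, 179.9])), (0.49, array([252.2, 201. ])), (0.26, array([314.1, 186.7]))]
top shaker [(0.8, array([395.3, 204.9]))]
top [(0.64, array([211. , 114.6, 298. , 164.6])), (0.63, array([323. , 157.3, 404.6, 172.7])), (0.43, array([249.8, 199.3, 256.4, 209.1]))]
side place_1 [(0.78, array([330.6, 169.8])), (0.75, array([352.9, 170.2])), (0.57, array([317.1, 166.2])), (0.43, array([217.9, 199.5]))]
side bottle_1 [(0.7, array([282.4, 281.6]))]
side shaker [(0.86, array([330.3, 183.4])), (0.47, array([337.4, 147.8]))]
side [(0.69, array([279.3, 259.4, 291. , 286.3])), (0.54, array([361.1, 126.6, 371.4, 151.3])), (0.27, array([326.2, 129.7, 351.8, 156.4]))]
```

View pics/b2.png

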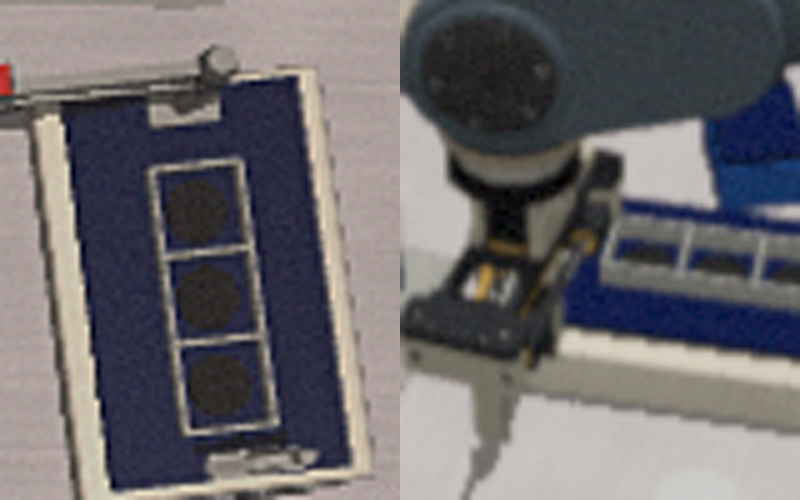

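The gate is well aside and the rack is fully visible. Its outer corners are at crop (150,163), (242,158), (279,428) and (187,434), and the floor discs at (196,210), (207,297) and (219,383).

Run:
```python
from h import *
T=lambda u,v:np.array([360+u/5,145+v/5])
c=[ray("top",T(*q),94) for q in((150,163),(242,158),(279,428),(187,434))]; print(np.round(c,1).tolist(),np.mean(c,0).round(1))
print([ray("top",T(*q),75).round(1) for q in((196,210),(207,297),(219,383))])
obs=[("top",T(*q),l) for q,l in zip(((150,163),(242,158),(279,428),(187,434),(196,210),(207,297),(219,383)),((95,33,94),(95,-33,94),(-95,-33,94),(-95,33,94),(62,0,75),(0,0,75),(-62,0,75)))]
p,r=fit(obs,(520,-262,.1)); print(p,r.tolist()); print([W(p,(x,0,74)).round(1) for x in(-62,0,62)])
```

```text
[[610.8, -221.2, 94.0], [614.6, -285.8, 94.0], [425.7, -307.9, 94.0], [421.3, -244.3, 94.0]] [ 518.1 -264.8   94. ]
[array([ 580.3, -256.4,   75. ]), array([ 518.4, -263.2,   75. ]), array([ 457.7, -270.6,   75. ])]
[ 5.18437789e+02 -2.64189694e+02  1.13473382e-01] [[-0.2, 0.5], [0.1, -0.5], [-0.1, -0.6], [-0.6, 0.3], [0.2, 0.1], [0.3, -0.0], [0.2, 0.2]]
[array([ 456.8, -271.2,   74. ]), array([ 518.4, -264.2,   74. ]), array([ 580. , -257.2,   74. ])]
```

Request:
apply_moves(
  plan=[
    {"claw":75,"dx":5,"dy":58,"dz":0,"turn":0},
    {"claw":75,"dx":5,"dy":59,"dz":20,"turn":0},
    {"claw":75,"dx":0,"dy":0,"dz":50,"turn":0},
    {"claw":75,"dx":0,"dy":0,"dz":50,"turn":0},
    {"claw":75,"dx":0,"dy":0,"dz":20,"turn":0},
    {"claw":75,"dx":0,"dy":0,"dz":0,"turn":0},
    {"claw":75,"dx":0,"dy":0,"dz":0,"turn":0},
    {"claw":75,"dx":0,"dy":0,"dz":0,"turn":0},
  ],
)

```text
clock: 46.4
tool_pos: [530.7, 273.7, 137.2]
ee_rot: [3.141, 0.002, 3.134]
force: [0.6, -0.2, 0.1]
width: 0.805
gripper_force: 0.0
```

Run:
```python
from h import *
s=st(); need(529.5,273.5,52)
im=robot.capture("side"); print([(round(d["conf"],2),np.round(d["at"],1)) for d in robot.pinpoint("bottle_1","side")][:4])
print([(round(d["conf"],2),np.round(d["bbox"],1)) for d in robot.boxes_of("bottle_1","side")][:4])
# orange cap centroid
for c in("side","top"):
    im=robot.capture(c).astype(int); m=(im[...,0]>150)&(im[...,1]>60)&(im[...,1]<150)&(im[...,2]<90); m[:190]=0
    n,l,st_,ce=cv2.connectedComponentsWithStats(m.astype(np.uint8)); print(c,[(st_[i].tolist(),ce[i].round(1)) for i in range(1,n) if st_[i][4]>6])
print("pred cap mid",proj("side",[529.5,273.5,89]),proj("top",[529.5,273.5,100]))
```

```text
t 46.4 pos [530.7 273.7 162.2] yaw 3.134 F [ 0.6 -0.2  0.1] w 74.9 gf 0.0
need after turn: dx 1.2 dy -0.2 dz 110.2 []
[(0.74, array([284.2, 283.1]))]
[(0.87, array([277.3, 261.9, 288.8, 286.7]))]
side []
top []
pred cap mid [285.39107931 265.66383229] [248.3778647  199.75933379]
```

Request:
apply_moves(
  plan=[
    {"claw":75,"dx":0,"dy":1.5,"dz":40,"turn":0},
    {"claw":75,"dx":0,"dy":0,"dz":40,"turn":0},
    {"claw":75,"dx":0,"dy":0,"dz":28,"turn":0},
    {"claw":75,"dx":0,"dy":0,"dz":0,"turn":0},
    {"claw":30,"dx":0,"dy":0,"dz":0,"turn":0},
    {"claw":30,"dx":0,"dy":0,"dz":0,"turn":0},
    {"claw":30,"dx":0,"dy":0,"dz":0,"turn":0},
    {"claw":30,"dx":0,"dy":0,"dz":0,"turn":0},
  ],
)

```text
clock: 47.65
tool_pos: [530.6, 275.3, 28.8]
ee_rot: [3.141, 0.001, 3.134]
force: [-1.3, 0.7, 6.5]
width: 0.527
gripper_force: 30.0
```

Request:
apply_moves(
  plan=[
    {"claw":30,"dx":0,"dy":0,"dz":-30,"turn":0},
    {"claw":30,"dx":0,"dy":0,"dz":-50,"turn":0},
    {"claw":30,"dx":0,"dy":0,"dz":-45,"turn":0},
    {"claw":30,"dx":0,"dy":-40,"dz":0,"turn":0},
    {"claw":30,"dx":0,"dy":-55,"dz":0,"turn":0},
    {"claw":30,"dx":0,"dy":-55,"dz":0,"turn":0},
    {"claw":30,"dx":0,"dy":-55,"dz":0,"turn":0},
    {"claw":30,"dx":0,"dy":-55,"dz":0,"turn":0},
  ],
)

```text
clock: 48.65
tool_pos: [527.7, 13.3, 153.0]
ee_rot: [-3.142, 0.0, 3.134]
force: [0.9, -0.7, -1.9]
width: 0.527
gripper_force: 30.0
```

Request:
apply_moves(
  plan=[
    {"claw":30,"dx":0,"dy":-55,"dz":0,"turn":0},
    {"claw":30,"dx":0,"dy":-55,"dz":0,"turn":0},
    {"claw":30,"dx":0,"dy":-55,"dz":0,"turn":0},
    {"claw":30,"dx":0,"dy":-55,"dz":0,"turn":0},
    {"claw":30,"dx":0,"dy":-40,"dz":0,"turn":0},
    {"claw":30,"dx":0,"dy":-17,"dz":0,"turn":0},
    {"claw":30,"dx":0,"dy":0,"dz":0,"turn":0},
    {"claw":30,"dx":0,"dy":0,"dz":0,"turn":0},
  ],
)

```text
clock: 49.65
tool_pos: [526.0, -260.6, 152.8]
ee_rot: [3.141, -0.0, 3.135]
force: [-0.6, 0.1, -0.4]
width: 0.53
gripper_force: 30.0
```

Run:
```python
from h import *
s=st(); need(519.3,-262.4,120)
x,y,w,h=280,110,80,80
a=robot.capture("side")[y:y+h,x:x+w,::-1]; cv2.imwrite("pics/c1.png",cv2.resize(a,(560,560),interpolation=cv2.INTER_CUBIC))
b=s["tool_pos"]+[0,0,25-43.8]; print("base",b, ((proj("side",b)-[x,y])*7).round())
print([((proj("side",W((518.4,-264.2,.113),(xx,yy,94)))-[x,y])*7).round().tolist() for xx in(-31,31) for yy in(-33,33)])
```

```text
t 49.65 pos [ 526.  -260.6  177.8] yaw 3.135 F [-0.6  0.1 -0.4] w 49.3 gf 30.0
need after turn: dx 6.7 dy -1.8 dz 57.8 []
base [ 526.01352381 -260.62673661  134.01577004] [374. 330.]
[[445.0, 356.0], [428.0, 426.0], [343.0, 341.0], [322.0, 411.0]]
```

View pics/c1.png

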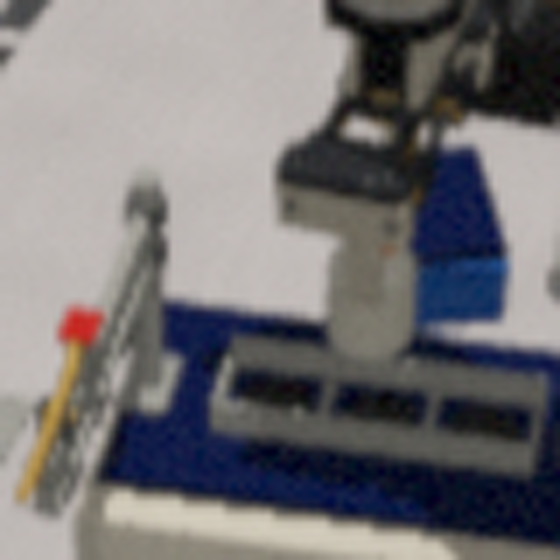

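Bottle is held upright above the middle place. Shift and lower it.

Request:
apply_moves(
  plan=[
    {"claw":30,"dx":6.7,"dy":-1.8,"dz":0,"turn":0},
    {"claw":30,"dx":0,"dy":0,"dz":15,"turn":0},
    {"claw":30,"dx":0,"dy":0,"dz":15,"turn":0},
    {"claw":30,"dx":0,"dy":0,"dz":10,"turn":0},
    {"claw":30,"dx":0,"dy":0,"dz":6,"turn":0},
    {"claw":30,"dx":0,"dy":0,"dz":6,"turn":0},
    {"claw":30,"dx":0,"dy":0,"dz":0,"turn":0},
    {"claw":30,"dx":0,"dy":0,"dz":0,"turn":0},
  ],
)

```text
clock: 50.7
tool_pos: [519.4, -263.8, 101.2]
ee_rot: [-3.141, 0.0, 3.134]
force: [-0.4, 0.1, -1.3]
width: 0.534
gripper_force: 30.0
```

Request:
apply_moves(
  plan=[
    {"claw":30,"dx":0,"dy":0,"dz":3,"turn":0},
    {"claw":30,"dx":0,"dy":0,"dz":3,"turn":0},
    {"claw":30,"dx":0,"dy":0,"dz":1.5,"turn":0},
    {"claw":30,"dx":0,"dy":0,"dz":0,"turn":0},
    {"claw":30,"dx":0,"dy":0,"dz":0,"turn":0},
    {"claw":30,"dx":0,"dy":0,"dz":0,"turn":0},
    {"claw":30,"dx":0,"dy":0,"dz":0,"turn":0},
    {"claw":30,"dx":0,"dy":0,"dz":0,"turn":0},
  ],
)

```text
clock: 51.7
tool_pos: [519.3, -263.7, 93.4]
ee_rot: [-3.142, 0.0, 3.134]
force: [-0.1, 0.1, -0.5]
width: 0.527
gripper_force: 30.0
```

Request:
apply_moves(
  plan=[
    {"claw":30,"dx":0,"dy":0,"dz":1,"turn":0},
    {"claw":30,"dx":0,"dy":0,"dz":0,"turn":0},
    {"claw":70,"dx":0,"dy":0,"dz":0,"turn":0},
    {"claw":70,"dx":0,"dy":0,"dz":0,"turn":0},
    {"claw":70,"dx":0,"dy":0,"dz":0,"turn":0},
    {"claw":70,"dx":0,"dy":0,"dz":0,"turn":0},
    {"claw":70,"dx":0,"dy":0,"dz":-40,"turn":0},
    {"claw":70,"dx":0,"dy":0,"dz":-60,"turn":0},
  ],
)

```text
clock: 52.7
tool_pos: [518.4, -263.2, 192.2]
ee_rot: [3.14, -0.003, 3.134]
force: [0.7, 0.7, 0.5]
width: 0.752
gripper_force: 0.0
```

Request:
apply_moves(
  plan=[
    {"claw":35,"dx":0,"dy":0,"dz":-50,"turn":0},
    {"claw":35,"dx":0,"dy":50,"dz":-10,"turn":0},
    {"claw":35,"dx":0,"dy":60,"dz":0,"turn":0},
    {"claw":35,"dx":0,"dy":60,"dz":0,"turn":0.17},
    {"claw":35,"dx":0,"dy":0,"dz":0,"turn":0.17},
    {"claw":35,"dx":0,"dy":0,"dz":0,"turn":0.17},
    {"claw":35,"dx":0,"dy":0,"dz":0,"turn":0.17},
    {"claw":35,"dx":0,"dy":0,"dz":0,"turn":0.17},
  ],
)

```text
clock: 53.7
tool_pos: [520.5, -94.1, 252.3]
ee_rot: [-3.142, -0.0, 2.28]
force: [0.5, 0.3, -0.2]
width: 0.376
gripper_force: 0.0
```

Request:
apply_moves(
  plan=[
    {"claw":35,"dx":0,"dy":0,"dz":0,"turn":0.17},
    {"claw":35,"dx":0,"dy":0,"dz":0,"turn":0.17},
    {"claw":35,"dx":0,"dy":0,"dz":0,"turn":0.17},
    {"claw":35,"dx":0,"dy":0,"dz":0,"turn":0.14},
    {"claw":35,"dx":0,"dy":0,"dz":0,"turn":0},
    {"claw":35,"dx":0,"dy":0,"dz":0,"turn":0},
    {"claw":35,"dx":0,"dy":0,"dz":0,"turn":0},
    {"claw":35,"dx":0,"dy":0,"dz":0,"turn":0},
  ],
)

```text
clock: 54.7
tool_pos: [520.6, -94.2, 252.4]
ee_rot: [3.142, 0.0, 1.636]
force: [-0.2, 0.8, 1.0]
width: 0.377
gripper_force: 0.0
```

Run:
```python
from h import *
s=st()
# gate as released: pad at (642,-96) ; hinge est
for c in("side","top"):
    robot.capture(c)
    for n in("bottle_1","thumb_pad"): print(c,n,[(round(d["conf"],2),np.round(d["at"],1)) for d in robot.pinpoint(n,c)][:4])
print("pred bottle base",proj("side",[518.4,-264.2,74]),proj("top",[518.4,-264.2,74]),"pad",proj("side",[642,-97,237]),proj("top",[642,-97,237]))
x,y,w,h=380,130,60,120
a=robot.capture("top")[140:240,330:460,::-1]; cv2.imwrite("pics/c2.png",cv2.resize(a,None,fx=6,fy=6,interpolation=cv2.INTER_CUBIC))
```

```text
t 54.7 pos [520.6 -94.2 277.4] yaw 1.636 F [-0.2  0.8  1. ] w 35.1 gf 0.0
side bottle_1 [(0.75, array([333.1, 171.8])), (0.44, array([329.6, 233.5]))]
side thumb_pad [(0.59, array([286.4, 153.4])), (0.19, array([366.4, 152. ]))]
top bottle_1 [(0.74, array([402.2, 201.7]))]
top thumb_pad []
pred bottle base [334.71340422 168.4604286 ] [401.62860331 204.41511197] pad [291.66561191 154.75335973] [357.79762955 160.45692848]
```

View pics/c2.png

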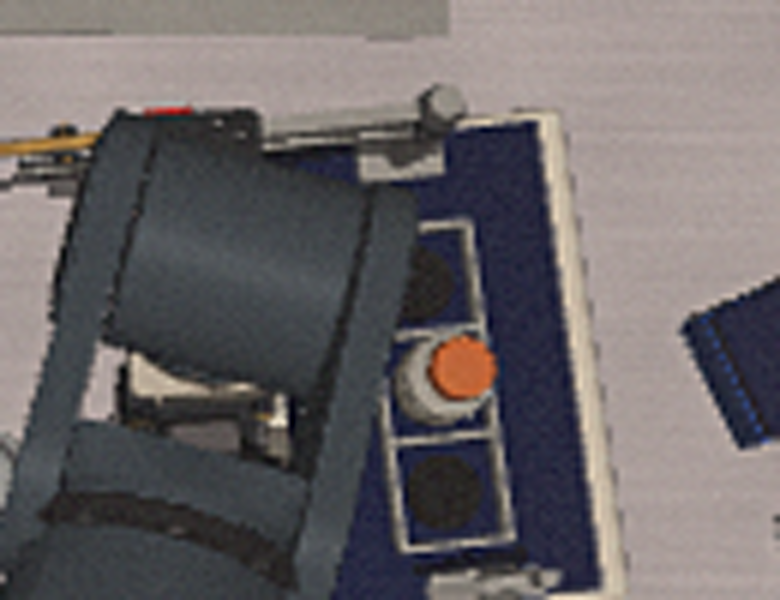

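The bottle stands upright in place 2, with its cap at crop (463,368). Next I'll fit the hinge from the recorded pad positions and grip the gate's top rail.

Run:
```python
from h import *
P=np.array([(506.6,-262.7),(508.6,-217.1),(584.2,-111.1),(642,-96.1)])
r=least_squares(lambda c:np.r_[np.hypot(*(P-c[:2]).T)-150,(c-[656,-247])/3],[656,-247]); h=r.x; print(h,np.hypot(*(P-h).T).round(1))
a=[np.arctan2(*(q-h)[::-1]) for q in P]; a=np.array(a)%(2*np.pi); print("gate dir",a, "opened",a[0]-a)
g=h+105*np.array([np.cos(a[3]),np.sin(a[3])]); print("grip",g); need(g[0],g[1],277,a[3])
print("closed grip",h+105*np.array([np.cos(a[0]),np.sin(a[0])]))
```

```text
[ 655.51202494 -244.62905352] [150.  149.5 151.4 149.1]
gate dir [3.26235533 2.95635617 2.0613163  1.66151887] opened [0.         0.30599916 1.20103902 1.60083645]
grip [ 645.99921941 -140.0608627 ]
need after turn: dx -57.0 dy 120.8 dz 0.4 [('turn', np.float64(-0.026))]
closed grip [ 551.27673514 -257.27833651]
```

Request:
apply_moves(
  plan=[
    {"claw":35,"dx":0,"dy":0,"dz":0,"turn":-0.026},
    {"claw":35,"dx":-19,"dy":40,"dz":0,"turn":0},
    {"claw":35,"dx":-19,"dy":40,"dz":0,"turn":0},
    {"claw":35,"dx":-19,"dy":40.8,"dz":0,"turn":0},
    {"claw":35,"dx":0,"dy":0,"dz":30,"turn":0},
    {"claw":35,"dx":0,"dy":0,"dz":30,"turn":0},
    {"claw":35,"dx":0,"dy":0,"dz":25,"turn":0},
    {"claw":35,"dx":0,"dy":0,"dz":0,"turn":0},
  ],
)

```text
clock: 56.05
tool_pos: [645.1, -139.8, 165.6]
ee_rot: [-3.138, -0.001, 1.662]
force: [0.9, 1.1, 1.0]
width: 0.374
gripper_force: 0.0
```

Request:
apply_moves(
  plan=[
    {"claw":3,"dx":0,"dy":0,"dz":0,"turn":0},
    {"claw":3,"dx":0,"dy":0,"dz":0,"turn":0},
    {"claw":3,"dx":0,"dy":0,"dz":0,"turn":0},
    {"claw":3,"dx":0,"dy":0,"dz":0,"turn":0},
    {"claw":3,"dx":0,"dy":0,"dz":0,"turn":0},
    {"claw":3,"dx":0,"dy":0,"dz":0,"turn":0},
    {"claw":3,"dx":0,"dy":0,"dz":0,"turn":0},
    {"claw":3,"dx":0,"dy":0,"dz":0,"turn":0},
  ],
)

```text
clock: 57.05
tool_pos: [646.7, -140.1, 168.3]
ee_rot: [3.14, 0.001, 1.662]
force: [1.4, -0.3, 5.9]
width: 0.103
gripper_force: 30.0
```

Request:
apply_moves(
  plan=[
    {"claw":3,"dx":-1.2,"dy":-15.7,"dz":0,"turn":-0.15},
    {"claw":3,"dx":-1.2,"dy":-15.7,"dz":0,"turn":-0.15},
    {"claw":3,"dx":-1.2,"dy":-15.7,"dz":0,"turn":-0.15},
    {"claw":3,"dx":-1.2,"dy":-15.7,"dz":0,"turn":-0.15},
    {"claw":3,"dx":-1.2,"dy":-15.7,"dz":0,"turn":-0.15},
    {"claw":3,"dx":-1.2,"dy":-15.7,"dz":0,"turn":-0.15},
    {"claw":3,"dx":-1.2,"dy":-15.7,"dz":0,"turn":-0.15},
    {"claw":3,"dx":0,"dy":0,"dz":0,"turn":0},
  ],
)

```text
clock: 58.05
tool_pos: [562.9, -203.3, 168.4]
ee_rot: [3.141, 0.009, 2.712]
force: [16.0, -5.7, -4.4]
width: 0.105
gripper_force: 29.9
```

Run:
```python
from h import *
st(); need(551.3,-257.3,193,3.262)
h=np.array([655.5,-244.6]); p=robot.get_state()["tool_pos"][:2]-h; print(np.hypot(*p), np.arctan2(p[1],p[0])%(2*np.pi))
```

```text
t 58.05 pos [ 562.9 -203.3  193.4] yaw 2.712 F [16.  -5.7 -4.4] w 9.8 gf 29.9
need after turn: dx 18.0 dy -52.2 dz 0.4 [('turn', -0.55)]
101.40428692924813 2.7218102627293668
```

Request:
apply_moves(
  plan=[
    {"claw":3,"dx":0,"dy":-15.5,"dz":0,"turn":-0.15},
    {"claw":3,"dx":0,"dy":-15.5,"dz":0,"turn":-0.15},
    {"claw":3,"dx":-0.5,"dy":-15.5,"dz":0,"turn":-0.15},
    {"claw":3,"dx":0,"dy":-5,"dz":0,"turn":-0.05},
    {"claw":3,"dx":0,"dy":-4,"dz":0,"turn":-0.04},
    {"claw":3,"dx":0,"dy":-2,"dz":0,"turn":-0.02},
    {"claw":3,"dx":0,"dy":0,"dz":0,"turn":0},
    {"claw":3,"dx":0,"dy":0,"dz":0,"turn":0},
  ],
)

```text
clock: 59.05
tool_pos: [553.7, -256.4, 168.4]
ee_rot: [-3.138, 0.012, -3.012]
force: [29.2, 1.2, -7.8]
width: 0.1
gripper_force: 30.0
```

Run:
```python
from h import *
st(); need(551.3,-257.3,193,3.262)
h=np.array([655.5,-244.6]); p=robot.get_state()["tool_pos"][:2]-h; print(np.hypot(*p), np.arctan2(p[1],p[0])%(2*np.pi))
robot.capture("side"); print([(round(d["conf"],2),np.round(d["at"],1)) for d in robot.pinpoint("thumb_pad","side")][:4])
```

```text
t 59.05 pos [ 553.7 -256.4  193.4] yaw -3.012 F [29.2  1.2 -7.8] w 9.3 gf 30.0
need after turn: dx 2.5 dy -0.6 dz 0.4 [('turn', 0.009)]
102.51259619074752 3.2572620533543835
[(0.44, array([334.9, 137.5]))]
```

Request:
apply_moves(
  plan=[
    {"claw":3,"dx":2.5,"dy":-1.5,"dz":0,"turn":0},
    {"claw":3,"dx":0,"dy":-1.5,"dz":0,"turn":0},
    {"claw":3,"dx":0,"dy":0,"dz":0,"turn":0},
    {"claw":3,"dx":0,"dy":0,"dz":0,"turn":0},
    {"claw":3,"dx":0,"dy":0,"dz":0,"turn":0},
    {"claw":3,"dx":0,"dy":0,"dz":0,"turn":0},
    {"claw":3,"dx":0,"dy":0,"dz":0,"turn":0},
    {"claw":3,"dx":0,"dy":0,"dz":0,"turn":0},
  ],
)

```text
clock: 60.15
tool_pos: [551.8, -257.4, 168.5]
ee_rot: [3.141, 0.012, -3.012]
force: [30.2, 14.2, -4.1]
width: 0.105
gripper_force: 30.1
```

Request:
apply_moves(
  plan=[
    {"claw":3,"dx":0,"dy":3,"dz":0,"turn":0},
    {"claw":3,"dx":0,"dy":3,"dz":0,"turn":0},
    {"claw":3,"dx":0,"dy":0,"dz":0,"turn":0},
    {"claw":3,"dx":0,"dy":0,"dz":0,"turn":0},
    {"claw":3,"dx":0,"dy":0,"dz":0,"turn":0},
    {"claw":3,"dx":0,"dy":0,"dz":0,"turn":0},
    {"claw":3,"dx":0,"dy":0,"dz":0,"turn":0},
    {"claw":3,"dx":0,"dy":0,"dz":0,"turn":0},
  ],
)

```text
clock: 61.15
tool_pos: [551.4, -255.5, 168.6]
ee_rot: [-3.135, 0.013, -3.013]
force: [32.0, -8.2, -10.6]
width: 0.1
gripper_force: 29.8
```

Request:
apply_moves(
  plan=[
    {"claw":3,"dx":0,"dy":-3,"dz":0,"turn":0},
    {"claw":35,"dx":0,"dy":0,"dz":0,"turn":0},
    {"claw":35,"dx":0,"dy":0,"dz":0,"turn":0},
    {"claw":35,"dx":0,"dy":0,"dz":0,"turn":0},
    {"claw":35,"dx":0,"dy":0,"dz":0,"turn":0},
    {"claw":35,"dx":0,"dy":0,"dz":-30,"turn":0},
    {"claw":35,"dx":0,"dy":0,"dz":-60,"turn":0},
    {"claw":35,"dx":0,"dy":0,"dz":-60,"turn":0},
  ],
)

```text
clock: 62.15
tool_pos: [545.5, -256.5, 319.0]
ee_rot: [3.141, -0.001, -3.012]
force: [1.0, -1.1, -0.6]
width: 0.376
gripper_force: 0.0
```

Request:
apply_moves(
  plan=[
    {"claw":35,"dx":0,"dy":60,"dz":-20,"turn":0},
    {"claw":35,"dx":0,"dy":60,"dz":0,"turn":0},
    {"claw":35,"dx":0,"dy":60,"dz":0,"turn":0},
    {"claw":35,"dx":0,"dy":60,"dz":0,"turn":0},
    {"claw":35,"dx":0,"dy":60,"dz":0,"turn":0},
    {"claw":35,"dx":0,"dy":60,"dz":0,"turn":0},
    {"claw":35,"dx":0,"dy":60,"dz":0,"turn":0},
    {"claw":35,"dx":0,"dy":0,"dz":0,"turn":0},
  ],
)

```text
clock: 63.15
tool_pos: [490.8, 162.1, 337.1]
ee_rot: [3.141, -0.0, -3.007]
force: [0.0, -0.7, -0.3]
width: 0.377
gripper_force: 0.0
```

Run:
```python
from h import *
s=st(); need(640,251.8,364,1.6)
im=np.zeros((600,800,3),np.uint8)
for i,(c,x,y,w,h) in enumerate((("top",360,145,80,120),("side",285,115,80,120))):
    a=robot.capture(c)[y:y+h,x:x+w,::-1]; im[:,i*400:i*400+400]=cv2.resize(a,(400,600),interpolation=cv2.INTER_CUBIC)
    for n in("bottle_1","thumb_pad","lid_handle"): print(c,n,[(round(d["conf"],2),np.round(d["at"],1)) for d in robot.pinpoint(n,c)][:4])
cv2.imwrite("pics/d1.png",im)
```

```text
t 63.15 pos [490.8 162.1 362.1] yaw -3.007 F [ 0.  -0.7 -0.3] w 35.0 gf 0.0
need after turn: dx 85.3 dy 151.8 dz -1.9 [('turn', 1.676)]
top bottle_1 [(0.47, array([402.3, 203.5]))]
top thumb_pad [(0.41, array([410.5, 204.2]))]
top lid_handle [(0.7, array([243.1, 124. ]))]
side bottle_1 [(0.67, array([236. , 329.4])), (0.48, array([335.1, 169.8])), (0.44, array([279.4, 270.8]))]
side thumb_pad [(0.54, array([329.7, 184.8])), (0.42, array([335.5, 138. ]))]
side lid_handle [(0.75, array([217.8, 201.4])), (0.47, array([332.2, 166.3]))]
```

View pics/d1.png

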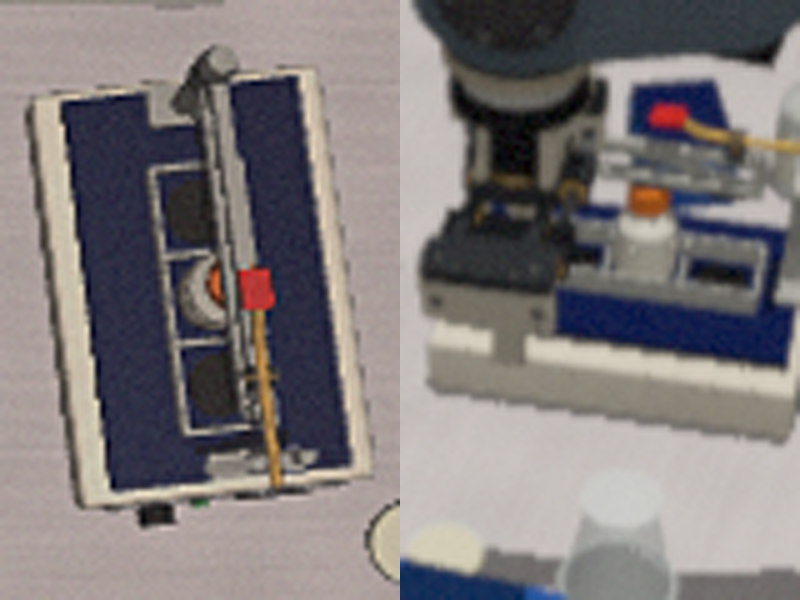

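The gate is shut with the bar latched: the pad and nose are back at (411.4,203) and (415.6,242), and the pad's height in the side view matches the start. The bottle is standing under it. Now I'll close the lid.

Request:
apply_moves(
  plan=[
    {"claw":35,"dx":0,"dy":0,"dz":0,"turn":0.17},
    {"claw":35,"dx":0,"dy":0,"dz":0,"turn":0.17},
    {"claw":35,"dx":0,"dy":0,"dz":0,"turn":0.17},
    {"claw":35,"dx":0,"dy":0,"dz":0,"turn":0.17},
    {"claw":35,"dx":0,"dy":0,"dz":0,"turn":0.17},
    {"claw":35,"dx":0,"dy":0,"dz":0,"turn":0.17},
    {"claw":35,"dx":0,"dy":0,"dz":0,"turn":0.17},
    {"claw":35,"dx":0,"dy":0,"dz":0,"turn":0.17},
  ],
)

```text
clock: 64.55
tool_pos: [491.8, 158.5, 337.1]
ee_rot: [-3.142, 0.0, 1.905]
force: [0.2, -0.8, -0.6]
width: 0.38
gripper_force: 0.0
```

Request:
apply_moves(
  plan=[
    {"claw":35,"dx":0,"dy":0,"dz":0,"turn":0.17},
    {"claw":35,"dx":0,"dy":0,"dz":0,"turn":0.146},
    {"claw":35,"dx":41,"dy":40,"dz":0,"turn":0},
    {"claw":35,"dx":41,"dy":40,"dz":0,"turn":0},
    {"claw":35,"dx":0,"dy":55,"dz":0,"turn":0},
    {"claw":35,"dx":0,"dy":55,"dz":0,"turn":0},
    {"claw":35,"dx":0,"dy":55,"dz":0,"turn":0},
    {"claw":35,"dx":0,"dy":0,"dz":0,"turn":0},
  ],
)

```text
clock: 65.55
tool_pos: [737.6, 245.6, 331.9]
ee_rot: [-3.137, 0.001, 1.593]
force: [-0.2, -0.4, -1.0]
width: 0.375
gripper_force: 0.0
```

Run:
```python
from h import *
s=st(); need(737.5,251.8,294,1.598)
```

```text
t 65.55 pos [737.6 245.6 356.9] yaw 1.593 F [-0.2 -0.4 -1. ] w 34.9 gf 0.0
need after turn: dx 6.2 dy 0.0 dz 62.9 [('turn', -0.005)]
```

Request:
apply_moves(
  plan=[
    {"claw":35,"dx":6,"dy":0,"dz":0,"turn":0},
    {"claw":35,"dx":0,"dy":0,"dz":30,"turn":0},
    {"claw":35,"dx":0,"dy":0,"dz":32,"turn":0},
    {"claw":35,"dx":0,"dy":0,"dz":0,"turn":0},
    {"claw":4,"dx":0,"dy":0,"dz":0,"turn":0},
    {"claw":4,"dx":0,"dy":0,"dz":0,"turn":0},
    {"claw":4,"dx":0,"dy":0,"dz":0,"turn":0},
    {"claw":4,"dx":0,"dy":0,"dz":0,"turn":0},
  ],
)

```text
clock: 66.55
tool_pos: [735.3, 253.2, 276.7]
ee_rot: [3.138, -0.001, 1.595]
force: [3.5, -0.1, 6.3]
width: 0.098
gripper_force: 30.0
```

Request:
apply_moves(
  plan=[
    {"claw":4,"dx":0,"dy":-8,"dz":-2.5,"turn":0},
    {"claw":4,"dx":0,"dy":-36.2,"dz":-6.5,"turn":0},
    {"claw":4,"dx":0,"dy":-36.8,"dz":-1,"turn":0},
    {"claw":4,"dx":0,"dy":-36.6,"dz":4.5,"turn":0},
    {"claw":4,"dx":0,"dy":-35.6,"dz":10,"turn":0},
    {"claw":4,"dx":0,"dy":-33.4,"dz":15,"turn":0},
    {"claw":4,"dx":0,"dy":-31,"dz":19.9,"turn":0},
    {"claw":4,"dx":0,"dy":0,"dz":0,"turn":0},
  ],
)

```text
clock: 67.55
tool_pos: [514.1, 246.2, 233.9]
ee_rot: [-3.136, 0.004, 1.596]
force: [-2.8, -7.3, -3.3]
width: 0.097
gripper_force: 30.0
```

Request:
apply_moves(
  plan=[
    {"claw":4,"dx":0,"dy":-26.5,"dz":24.4,"turn":0},
    {"claw":4,"dx":0,"dy":-22,"dz":28.2,"turn":0},
    {"claw":4,"dx":0,"dy":-18,"dz":31.4,"turn":0},
    {"claw":4,"dx":0,"dy":-13.5,"dz":33.9,"turn":0},
    {"claw":4,"dx":0,"dy":-8,"dz":34,"turn":0},
    {"claw":4,"dx":0,"dy":-2,"dz":24,"turn":0},
    {"claw":4,"dx":0,"dy":0,"dz":2,"turn":0},
    {"claw":4,"dx":0,"dy":0,"dz":0,"turn":0},
  ],
)

```text
clock: 68.55
tool_pos: [423.5, 244.7, 56.3]
ee_rot: [-3.134, 0.002, 1.595]
force: [-11.2, 0.7, -3.9]
width: 0.101
gripper_force: 30.0
```

Request:
apply_moves(
  plan=[
    {"claw":4,"dx":0,"dy":0,"dz":1.5,"turn":0},
    {"claw":4,"dx":0,"dy":0,"dz":1.5,"turn":0},
    {"claw":4,"dx":0,"dy":0,"dz":1.5,"turn":0},
    {"claw":4,"dx":0,"dy":0,"dz":0,"turn":0},
    {"claw":4,"dx":0,"dy":0,"dz":0,"turn":0},
    {"claw":4,"dx":0,"dy":0,"dz":0,"turn":0},
    {"claw":4,"dx":0,"dy":0,"dz":0,"turn":0},
    {"claw":4,"dx":0,"dy":0,"dz":0,"turn":0},
  ],
)

```text
clock: 69.55
tool_pos: [423.5, 244.8, 54.4]
ee_rot: [-3.134, 0.002, 1.595]
force: [-23.1, -3.3, 33.6]
width: 0.096
gripper_force: 30.0
```

Request:
apply_moves(
  plan=[
    {"claw":4,"dx":0,"dy":0,"dz":-3,"turn":0},
    {"claw":30,"dx":0,"dy":0,"dz":0,"turn":0},
    {"claw":30,"dx":0,"dy":0,"dz":0,"turn":0},
    {"claw":30,"dx":0,"dy":0,"dz":0,"turn":0},
    {"claw":30,"dx":0,"dy":0,"dz":-40,"turn":0},
    {"claw":45,"dx":0,"dy":-15,"dz":-60,"turn":0},
    {"claw":45,"dx":0,"dy":0,"dz":0,"turn":-0.17},
    {"claw":45,"dx":0,"dy":0,"dz":0,"turn":-0.17},
  ],
)

```text
clock: 70.55
tool_pos: [412.4, 245.4, 157.2]
ee_rot: [3.14, -0.0, 1.941]
force: [0.5, 0.0, -0.9]
width: 0.48
gripper_force: 0.0
```

Request:
apply_moves(
  plan=[
    {"claw":45,"dx":0,"dy":0,"dz":0,"turn":-0.18},
    {"claw":45,"dx":0,"dy":0,"dz":0,"turn":-0.18},
    {"claw":45,"dx":0,"dy":0,"dz":0,"turn":-0.18},
    {"claw":45,"dx":0,"dy":0,"dz":0,"turn":-0.18},
    {"claw":45,"dx":0,"dy":0,"dz":0,"turn":-0.18},
    {"claw":45,"dx":0,"dy":0,"dz":0,"turn":-0.18},
    {"claw":45,"dx":0,"dy":0,"dz":0,"turn":-0.156},
    {"claw":45,"dx":0,"dy":-60,"dz":0,"turn":0},
  ],
)

```text
clock: 71.55
tool_pos: [414.2, 186.4, 156.5]
ee_rot: [3.141, 0.001, -3.106]
force: [0.7, -0.7, -0.3]
width: 0.484
gripper_force: 0.0
```

Run:
```python
from h import *
s=st(); need(398.8,120.5,91.5+25,3.171)
for c in("side","top"):
    robot.capture(c)
    for n in("hasp_tab","lid_handle","lid_hinge"): print(c,n,[(round(d["conf"],2),np.round(d["at"],1)) for d in robot.pinpoint(n,c)][:3])
```

```text
t 71.55 pos [414.2 186.4 181.5] yaw -3.106 F [ 0.7 -0.7 -0.3] w 45.0 gf 0.0
need after turn: dx 17.3 dy -65.4 dz 65.0 [('turn', 0.007)]
side hasp_tab [(0.55, array([280.6, 265.6])), (0.4, array([336.6, 239. ]))]
side lid_handle [(0.7, array([319.2, 267.2]))]
side lid_hinge [(0.65, array([251.3, 247. ]))]
top hasp_tab []
top lid_handle [(0.71, array([399.4, 222.4])), (0.52, array([438.9, 253.3]))]
top lid_hinge []
```

Request:
apply_moves(
  plan=[
    {"claw":45,"dx":17,"dy":-33,"dz":0,"turn":0},
    {"claw":45,"dx":0,"dy":-32.5,"dz":10,"turn":0},
    {"claw":45,"dx":0,"dy":0,"dz":30,"turn":0},
    {"claw":45,"dx":0,"dy":0,"dz":25,"turn":0},
    {"claw":5,"dx":0,"dy":0,"dz":0,"turn":0},
    {"claw":5,"dx":0,"dy":0,"dz":0,"turn":0},
    {"claw":5,"dx":0,"dy":0,"dz":0,"turn":0},
    {"claw":5,"dx":0,"dy":0,"dz":0,"turn":0},
  ],
)

```text
clock: 72.95
tool_pos: [399.1, 119.4, 91.9]
ee_rot: [3.141, 0.001, -3.112]
force: [0.3, 0.8, -0.2]
width: 0.106
gripper_force: 0.0
```

Request:
apply_moves(
  plan=[
    {"claw":45,"dx":0,"dy":0,"dz":0,"turn":0},
    {"claw":45,"dx":0,"dy":0,"dz":0,"turn":0},
    {"claw":45,"dx":-4,"dy":1,"dz":10,"turn":0},
    {"claw":45,"dx":0,"dy":0,"dz":9,"turn":0},
    {"claw":5,"dx":0,"dy":0,"dz":0,"turn":0},
    {"claw":5,"dx":0,"dy":0,"dz":0,"turn":0},
    {"claw":5,"dx":0,"dy":0,"dz":0,"turn":0},
    {"claw":5,"dx":0,"dy":0,"dz":0,"turn":0},
  ],
)

```text
clock: 73.95
tool_pos: [402.7, 120.2, 72.4]
ee_rot: [-3.141, 0.0, -3.112]
force: [-0.6, -1.2, -0.7]
width: 0.23
gripper_force: 30.0
```

Request:
apply_moves(
  plan=[
    {"claw":5,"dx":-0.5,"dy":0,"dz":12.3,"turn":0},
    {"claw":5,"dx":-2.8,"dy":0,"dz":11.9,"turn":0},
    {"claw":5,"dx":-5.2,"dy":0,"dz":11.1,"turn":0},
    {"claw":5,"dx":-7.2,"dy":0,"dz":9.8,"turn":0},
    {"claw":5,"dx":0,"dy":0,"dz":0,"turn":0},
    {"claw":5,"dx":0,"dy":0,"dz":0,"turn":0},
    {"claw":5,"dx":0,"dy":0,"dz":0,"turn":0},
    {"claw":5,"dx":0,"dy":0,"dz":0,"turn":0},
  ],
)

```text
clock: 74.95
tool_pos: [418.0, 120.8, 27.3]
ee_rot: [-3.142, -0.0, -3.112]
force: [0.7, -1.2, -0.2]
width: 0.23
gripper_force: 30.0
```

Request:
apply_moves(
  plan=[
    {"claw":45,"dx":0,"dy":0,"dz":0,"turn":0},
    {"claw":45,"dx":0,"dy":0,"dz":0,"turn":0},
    {"claw":45,"dx":0,"dy":0,"dz":0,"turn":0},
    {"claw":45,"dx":25,"dy":0,"dz":0,"turn":0},
    {"claw":3,"dx":20,"dy":0,"dz":0,"turn":0},
    {"claw":3,"dx":0,"dy":0,"dz":10,"turn":0},
    {"claw":3,"dx":0,"dy":0,"dz":0,"turn":0},
    {"claw":3,"dx":0,"dy":0,"dz":0,"turn":0},
  ],
)

```text
clock: 75.95
tool_pos: [374.1, 119.5, 17.1]
ee_rot: [3.142, 0.0, -3.112]
force: [-0.6, 0.5, 0.3]
width: 0.103
gripper_force: 0.0
```

Request:
apply_moves(
  plan=[
    {"claw":3,"dx":-12,"dy":0,"dz":0,"turn":0},
    {"claw":3,"dx":-8,"dy":0,"dz":0,"turn":0},
    {"claw":3,"dx":-6,"dy":0,"dz":0,"turn":0},
    {"claw":3,"dx":-4,"dy":0,"dz":0,"turn":0},
    {"claw":3,"dx":-4,"dy":0,"dz":0,"turn":0},
    {"claw":3,"dx":0,"dy":0,"dz":0,"turn":0},
    {"claw":3,"dx":0,"dy":0,"dz":0,"turn":0},
    {"claw":3,"dx":0,"dy":0,"dz":0,"turn":0},
  ],
)

```text
clock: 76.95
tool_pos: [406.5, 120.4, 17.0]
ee_rot: [-3.141, -0.002, -3.112]
force: [-5.1, -0.3, -5.2]
width: 0.031
gripper_force: 2.7
```

Request:
apply_moves(
  plan=[
    {"claw":3,"dx":-1.5,"dy":0,"dz":0,"turn":0},
    {"claw":3,"dx":-1.5,"dy":0,"dz":0,"turn":0},
    {"claw":3,"dx":-1.5,"dy":0,"dz":0,"turn":0},
    {"claw":3,"dx":0,"dy":0,"dz":0,"turn":0},
    {"claw":3,"dx":0,"dy":0,"dz":0,"turn":0},
    {"claw":3,"dx":0,"dy":0,"dz":0,"turn":0},
    {"claw":3,"dx":0,"dy":0,"dz":0,"turn":0},
    {"claw":3,"dx":0,"dy":0,"dz":0,"turn":0},
  ],
)

```text
clock: 77.95
tool_pos: [411.9, 120.6, 17.3]
ee_rot: [3.142, 0.0, -3.112]
force: [-0.1, 0.0, 0.2]
width: 0.034
gripper_force: 0.0
```

Request:
apply_moves(
  plan=[
    {"claw":3,"dx":-1,"dy":0,"dz":0,"turn":0},
    {"claw":3,"dx":-1,"dy":0,"dz":0,"turn":0},
    {"claw":3,"dx":-1,"dy":0,"dz":0,"turn":0},
    {"claw":3,"dx":0,"dy":0,"dz":0,"turn":0},
    {"claw":3,"dx":0,"dy":0,"dz":0,"turn":0},
    {"claw":3,"dx":0,"dy":0,"dz":0,"turn":0},
    {"claw":3,"dx":0,"dy":0,"dz":0,"turn":0},
    {"claw":3,"dx":0,"dy":0,"dz":0,"turn":0},
  ],
)

```text
clock: 78.95
tool_pos: [414.9, 120.7, 17.2]
ee_rot: [-3.142, 0.0, -3.112]
force: [-1.7, -0.9, -0.2]
width: 0.032
gripper_force: 0.5
```

Run:
```python
from h import *
st()
```

```text
t 78.95 pos [414.9 120.7  42.2] yaw -3.112 F [-1.7 -0.9 -0.2] w 3.0 gf 0.5
```

Request:
apply_moves(
  plan=[
    {"claw":3,"dx":-1,"dy":0,"dz":0,"turn":0},
    {"claw":3,"dx":-1,"dy":0,"dz":0,"turn":0},
    {"claw":3,"dx":0,"dy":0,"dz":0,"turn":0},
    {"claw":3,"dx":0,"dy":0,"dz":0,"turn":0},
    {"claw":3,"dx":0,"dy":0,"dz":0,"turn":0},
    {"claw":3,"dx":0,"dy":0,"dz":0,"turn":0},
    {"claw":3,"dx":0,"dy":0,"dz":0,"turn":0},
    {"claw":3,"dx":0,"dy":0,"dz":0,"turn":0},
  ],
)

```text
clock: 79.95
tool_pos: [416.4, 120.7, 17.1]
ee_rot: [-3.141, -0.001, -3.112]
force: [-5.0, -0.2, -0.4]
width: 0.034
gripper_force: 2.6
```

Request:
apply_moves(
  plan=[
    {"claw":3,"dx":-1,"dy":0,"dz":0,"turn":0},
    {"claw":3,"dx":-1,"dy":0,"dz":0,"turn":0},
    {"claw":3,"dx":0,"dy":0,"dz":0,"turn":0},
    {"claw":3,"dx":0,"dy":0,"dz":0,"turn":0},
    {"claw":3,"dx":0,"dy":0,"dz":0,"turn":0},
    {"claw":3,"dx":0,"dy":0,"dz":0,"turn":0},
    {"claw":3,"dx":0,"dy":0,"dz":0,"turn":0},
    {"claw":3,"dx":0,"dy":0,"dz":0,"turn":0},
  ],
)

```text
clock: 80.95
tool_pos: [416.5, 120.6, 16.6]
ee_rot: [-3.141, -0.005, -3.112]
force: [-10.8, 0.5, -1.1]
width: 0.032
gripper_force: 5.3
```

Request:
apply_moves(
  plan=[
    {"claw":3,"dx":20,"dy":0,"dz":0,"turn":0},
    {"claw":3,"dx":50,"dy":0,"dz":0,"turn":0},
    {"claw":3,"dx":40,"dy":0,"dz":-50,"turn":0},
    {"claw":3,"dx":0,"dy":0,"dz":-60,"turn":0},
    {"claw":3,"dx":0,"dy":0,"dz":-60,"turn":0},
    {"claw":3,"dx":0,"dy":0,"dz":0,"turn":0},
    {"claw":3,"dx":0,"dy":0,"dz":0,"turn":0},
    {"claw":3,"dx":0,"dy":0,"dz":0,"turn":0},
  ],
)

```text
clock: 81.95
tool_pos: [309.5, 117.4, 185.0]
ee_rot: [-3.141, -0.002, -3.112]
force: [-0.1, 0.1, 0.5]
width: 0.03
gripper_force: 0.0
```

Run:
```python
from h import *
st(); im=np.zeros((600,800,3),np.uint8)
for c in("top","side"):
    robot.capture(c)
    for n in("hasp_tab","bottle_1","thumb_pad","lid_handle"): print(c,n,[(round(d["conf"],2),np.round(d["at"],1)) for d in robot.pinpoint(n,c)][:3])
S=robot.capture("side")[:,:,::-1]; Tt=robot.capture("top")[:,:,::-1]; S0=cv2.imread("pics/side0.png"); T0=cv2.imread("pics/top0.png")
R=lambda a,x,y,w,h,W,H:cv2.resize(a[y:y+h,x:x+w],(W,H),interpolation=cv2.INTER_CUBIC)
im[:300,:400]=R(S,290,215,60,45,400,300); im[:300,400:]=R(S0,290,215,60,45,400,300)
im[300:,:400]=R(Tt,265,195,60,45,400,300); im[300:,400:]=R(S,285,120,80,60,400,300)
cv2.imwrite("pics/e1.png",im)
```

```text
t 81.95 pos [309.5 117.4 210. ] yaw -3.112 F [-0.1  0.1  0.5] w 2.8 gf 0.0
top hasp_tab [(0.52, array([293.3, 226.8]))]
top bottle_1 [(0.51, array([401.6, 203.3]))]
top thumb_pad [(0.68, array([409.3, 205.2])), (0.64, array([395. , 202.5]))]
top lid_handle [(0.98, array([257.1, 231.8]))]
side hasp_tab [(0.61, array([326.3, 246. ]))]
side bottle_1 [(0.58, array([331.2, 167.1])), (0.46, array([291.8, 229.6]))]
side thumb_pad [(0.54, array([337.8, 135.7]))]
side lid_handle [(0.56, array([318.7, 269.9]))]
```

View pics/e1.png

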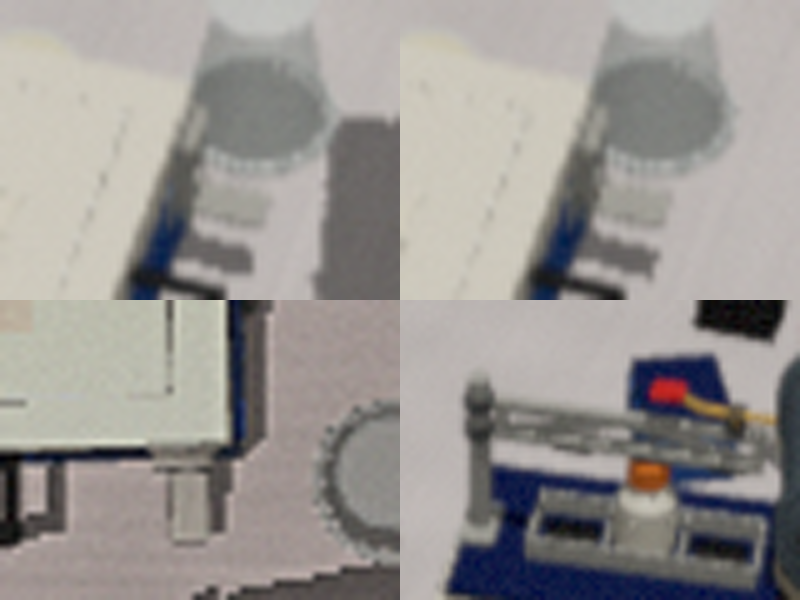

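The hasp tab is at (235,205) now, against (635−400,205) at the start, so it is fully home. The bottle stands under the latched gate. Handing in.

```bash
python3 -c "
from rig import robot
print(robot.hand_in())"
```

```text
the job is handed in; nothing more can be done
None
```

The job is handed in at about 82 s: the one bottle in the case stands in the shaker's middle place, the gate is latched, and the empty case is shut with its hasp home; no verdict came back.

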